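Load the pickling pan and put it back on the hot ring

ROBOT

A 6-joint arm with a two-finger parallel gripper is mounted at the origin on the work surface. World frame = base frame: x ahead of the robot, y to its left, z up, the work surface at z = 0. Lengths are in m, angles in rad, forces in N, time in s.
With the tool pointing down it reaches from about 0.25 to 0.775 m from the base axis. Payload 4 kg.
Tool frame: the origin (TCP) lies midway between the tips of the shut fingers; the grasp point (between the pads) lies robot.grip_point_offset behind it (robot.grip_point_offset is the distance from the TCP to the grasp point, in m); z points along the fingers, x is the direction in which the jaws open and shut, and the axes are right-handed (so a half turn about z gives the same grasp; the last joint's range is limited). The gripper opens to 94 mm and grips with 3 to 60 N. Pads are 16 mm wide; open, the fingers measure 119 mm over their backs; the gripper's body (75 mm by 177 mm) begins 78 mm behind the grasp point.
Start: joints at [0.999, 0.087, 1.371, -0, 1.684, -0.103], TCP at [0.249, 0.491, 0.206] pointing down, gripper open.
Joint ranges: [-3.1, 3.1], [-0.76, 2.03], [0.27, 2.55], [-1.08, 4.22], [0.17, 2.65], [-2.57, 2.57]. Speed limits (rad/s): [2.79, 2.79, 3.14, 3.14, 3.14, 3.14].

INTERFACE

Orientations are given as [roll, pitch, yaw] about the fixed x, y, z axes, in that order (R = Rz(yaw) Ry(pitch) Rx(roll)).
In Python, from bench import robot, optics, finder gives the robot as it stands. The module is installed in compiled form; this text tells all that it offers.
- The arm moves only by the tool arm_command, never from a script. Its argument "plan" is a list of rows, each a list of 5 numbers: the opening, from 0 (shut) to 1 (fully open), then the shift along the world's x, y, z in m, then the turn about the world's z in degrees. A call has 1 to 10 rows; each row is the pose to reach, as a shift and turn from the pose commanded when the call began; what a row does not reach only later rows make up. A row lasts 1/8 s, in which the tool goes at most 62.5 mm and 10.7 degrees, less where a joint would pass 70% of its speed; a pose out of reach is approached as far as the arm can. A call with a gripper value outside its range is refused whole. The fingers move at their own pace and stop on an object; the grip force is fixed at half the most. Time passes only in rows, so rows that repeat a pose let the fingers close. It gives the time, the measured TCP pose, the force and the opening at its end, in the units of the state.
- robot.get_obs(): the state, without advancing time (a new reading comes with each control period).
- optics.snapshot(name): name is "scene" or "top"; returns a dict with "image" (384x512x3 uint8, red, green, blue), "fx", "fy", "cx", "cy" (pixels), "position" and "rotation" of the camera in the world. Camera axes: x right, y down, z forward; pixel columns grow to the right and rows downward; lengths in m; the calibration is good to about 2 mm. A picture is of the moment at which its call begins. There is no depth.
- robot.close_job(): hands the job in, once; it reports no verdict.
Trained networks look in the newest picture that a camera, given by its name, has taken for a name from the list of things; names that differ only in an ending like _2 or _b are one class to them, and where a whole thing is asked for, a point or a joint stands for the part that bears it (a point fixed in the world has none). Each returns a list of dicts, best first, with "p" (0 to 1); they miss things now and then, are a little off and sometimes report something else, mostly with a low value. They report only what shows in the picture. A call takes as long as a camera call.
- finder.masks_of(label, camera): "pixels" (384x512 bool, what is visible of it) and "extent" ([left, top, right, bottom] in pixels, round what is visible of it).
The state is a dict: "time": time; "joint_positions": joint angles; "qvel": joint speeds; "joint_torque": joint torques, N m; "tool_pos": TCP position; "ee_rot": TCP orientation; "wrist_force": force on the tool from outside, world axes, zero at the start; "wrist_torque": the same for the moment, N m; "width": finger opening in m.
Only numpy, scipy, OpenCV 4.12 (cv2) and the standard library are available. Lean on these libraries where they do the work, as an engineer would, in place of code of your own. Each camera call takes 0.05 s, during which the arm holds its last target.

TASK

The pickling pan stands empty on the plate's red hot ring: push the red mushroom stop fully down so it latches, slide the pan across the plate to the centre of the white ring without lifting it, and there put every brass casting from the board into it. With the stop still down, slide the loaded pan back to the centre of the red ring, again without lifting it, then twist the mushroom clockwise until it is fully up again. Leave the other tools and dishes on the bench where they are.

Things in the scene. Friction and masses are not known exactly. Their poses are not given: they have to be found in the camera images.
- hotplate: Fixed twin-zone warming plate: brushed steel case with a black glass top, 220 x 400 mm (its x by y), 50 mm high. Origin: centre of the underside; the glass is at z = 50 mm in its frame. The two painted rings lie side by side along its y axis, 180 mm apart.
- hot_mark: Red painted ring (the hot zone) on the black glass, 168 mm outer and 152 mm inner diameter, flat. Origin: centre of the ring at glass height. It may be the left or the right one.
- cool_mark: White painted ring (the cool zone, where the pan is loaded), same size as the red one. Origin: centre of the ring at glass height.
- pan: Copper pickling saucepan, loose, 140 mm diameter, 50 mm high, wall 4 mm, floor 5 mm thick, 0.35 to 0.7 kg, open at the top. Origin: centre of the underside; z up. Its dark wooden handle runs along the pan's -x, roughly towards the robot. It starts empty on the red ring.
- pan_handle (a point): Grip point in the middle of the pan's handle, 120 mm from the pan's axis along its -x and 42 mm above its underside. The handle is a level bar 18 mm wide (pan's y), 14 mm high, reaching from 68 to 180 mm from the pan's axis; free air beneath its outer part in front of the plate.
- stop (a joint): How far the mushroom is pressed, m: 0 up (start), 0.008 fully down, latched. A quick screw: pushed straight down with 5 to 8 N it goes down, its head turning 0.7 rad anticlockwise (from above) by itself; friction holds it anywhere. Grip the head lightly (20 N) and turn it 0.7 rad clockwise: it rises 8 mm to fully up, so let the hand rise with it. If only part way, repeat.
- stop_top (a point): Centre of the top face of the red mushroom head, a round knob 40 mm diameter, 20 mm high, on a thin stem above a fixed yellow box 80 x 80 mm and 50 mm high. Fully up its top is 84 mm above the bench and its underside 14 mm above the box; fully down its top is at 76 mm.
- board: Fixed brown leather-topped bench board, 160 x 330 mm (its x by y), 6 mm thick, on which the castings lie. Origin: centre of the underside.
- ring_blank: Loose brass casting to be put in the pan: plain ring, 28 mm outer, 18 mm inner diameter, 10 mm high, 30 to 50 g, lying flat on the board. Origin: centre of its underside; z up. It may be absent (None).
- disc_blank: Loose brass casting to be put in the pan: round disc, 30 mm diameter, 10 mm high, 30 to 50 g, lying flat on the board. Origin: centre of its underside; z up. It may be absent (None).
- bar_blank: Loose brass casting to be put in the pan: straight bar, 45 mm (its x) by 14 mm (its y), 10 mm high, 30 to 50 g, lying flat on the board. Origin: centre of its underside; z up. It may be absent (None).
- oval_blank: Loose brass casting to be put in the pan: oval with straight sides, 42 mm (its x) by 22 mm (its y), 10 mm high, 30 to 50 g, lying flat on the board. Origin: centre of its underside; z up. It may be absent (None).
- tile_blank: Loose brass casting to be put in the pan: square tile, 24 x 24 mm, 10 mm high, 30 to 50 g, lying flat on the board. Origin: centre of its underside; z up. It may be absent (None).
- dish: Bystander, loose, to be left alone: closed black dish with a glass top, 48 mm diameter, 16 mm high, standing among the castings.
- graver: Bystander, loose, to be left alone: graver with a pale wooden handle, lying at the right.
- burnisher: Bystander, loose, to be left alone: burnisher with a dark wooden handle, lying at the right.
- tin: Bystander, loose, to be left alone: white round tin, 75 mm diameter, 23 mm high.
- ring_clamp: Bystander, loose, to be left alone: wooden ring clamp, 130 x 26 x 24 mm, at the left.
- bangle: Bystander, loose, to be left alone: steel-grey bangle, 68 mm diameter, 12 mm high, behind the plate.
- brush: Bystander, loose, to be left alone: bench brush, at the back.

How it is judged:
By the outcome, as a careful person would: the job done as asked, in the order asked, and still so for the second after the job is handed in, with the robot touching nothing.
Of ring_blank, disc_blank, bar_blank, oval_blank, tile_blank only 3 to 5 are there at a start; the rules pass over those that are not, and their reading is None.
At some moment in a run one of ring_blank, disc_blank, bar_blank, oval_blank, tile_blank may be knocked a few centimetres aside while the robot is not near it.
Once in a run the grip may slacken for a moment while it holds something.
It also fails if it takes over 208 s, if anything falls off the work surface, if the arm or the gripper's body presses on something with over 40 N, if the wrist force passes 120 N, or if a joint passes its speed limit or range.

## Working session

There is one attempt and no reset: what is moved stays moved. The work goes in short steps, Python scripts to look and compute and a tool call to move; the robot and the scene stay as the last step left them, time stands still between calls to the robot, and variables do not carry over. Pictures are saved under pics/ and viewed, and the job is handed in when it is done.

Besides the shell and the picture viewer there is one more tool, called after "Call:" as name(argument=value, ...) on one line, values as JSON. arm_command: Moves the arm, as the interface text tells. Its arguments: {"type":"object","properties":{"plan":{"type":"array","items":{"type":"array","items":{"type":"number"}}}},"required":["plan"]}

```bash
ls; mkdir -p pics; cat > h.py <<'E'
import numpy as np, cv2
from bench import robot, optics, finder
def snap(n,fn=None,scale=1.5):
    s=optics.snapshot(n)
    if fn: cv2.imwrite('pics/'+fn,cv2.resize(s['image'][:,:,::-1],None,fx=scale,fy=scale,interpolation=cv2.INTER_CUBIC))
    return s
def ray(s,u,v,z):
    d=np.array([(u-s['cx'])/s['fx'],(v-s['cy'])/s['fy'],1.]); d=np.asarray(s['rotation'])@d
    p=np.asarray(s['position']); return p+d*(z-p[2])/d[2]
def proj(s,P):
    c=np.asarray(s['rotation']).T@(np.asarray(P)-s['position']); return c[0]/c[2]*s['fx']+s['cx'],c[1]/c[2]*s['fy']+s['cy']
E
python3 - <<'E'
from h import *
for n in('top','scene'):
    s=snap(n,n+'0.png'); print(n,{k:np.round(v,4).tolist() for k,v in s.items() if k!='image'})
o=robot.get_obs()
for k,v in o.items(): print(k,np.round(v,4))
print(robot.grip_point_offset)
s=optics.snapshot('top')
for l in 'hotplate hot_mark cool_mark pan pan_handle stop stop_top board ring_blank disc_blank bar_blank oval_blank tile_blank dish graver burnisher tin ring_clamp bangle brush'.split():
    for m in finder.masks_of(l,'top')[:2]:
        px=m['pixels']; v,u=np.nonzero(px); print(l,round(m['p'],2),m['extent'],px.sum(),u.mean().round(1),v.mean().round(1))
E
```

```text
pics
top {'fx': 398.0973, 'fy': 398.0973, 'cx': 256.34, 'cy': 188.7991, 'position': [0.4154, 0.0511, 1.3487], 'rotation': [-3.0152, 0.0001, -1.5903]}
scene {'fx': 353.1312, 'fy': 353.1312, 'cx': 250.0343, 'cy': 188.9728, 'position': [1.4703, 0.0669, 0.9978], 'rotation': [-2.3961, -0.0198, 1.6296]}
time 0.1
joint_positions [ 0.9989  0.0879  1.3721 -0.      1.6836 -0.1031]
qvel [ 0.0013 -0.001  -0.0048  0.0005  0.0006  0.    ]
joint_torque [ 2.50000e-03 -3.41255e+01 -3.03300e+01  7.20000e-02  3.04000e-02
 -1.00000e-04]
tool_pos [0.2482 0.4903 0.2044]
ee_rot [-3.1414e+00  1.9000e-03  1.1020e+00]
wrist_force [-0.3332 -0.3732  0.2147]
wrist_torque [-0.0168  0.0173  0.0058]
width 0.0943
0.0188
hotplate 0.64 [133.7, 162.6, 254.9, 233.7] 3924 196.3 197.8
hot_mark 0.88 [151.5, 174.8, 192.7, 221.0] 452 179.8 202.1
cool_mark 0.92 [198.6, 174.1, 245.6, 221.2] 1946 222.2 195.9
cool_mark 0.34 [333.5, 159.0, 344.0, 175.3] 132 339.2 165.8
pan 0.59 [141.0, 171.2, 187.4, 248.4] 1834 164.0 198.1
pan 0.45 [275.0, 148.6, 294.9, 167.7] 360 283.5 157.0
pan_handle 0.82 [139.8, 171.8, 188.5, 252.1] 1854 163.
[... 233 characters left out ...]
 219.6
board 0.36 [133.8, 162.7, 258.2, 231.9] 3864 196.6 197.9
disc_blank 0.62 [346.4, 205.3, 354.4, 210.2] 54 350.8 208.4
bar_blank 0.37 [353.8, 225.3, 364.5, 237.9] 50 357.3 230.4
tile_blank 0.49 [279.5, 233.7, 288.9, 235.2] 38 283.5 230.6
dish 0.46 [311.1, 201.0, 327.8, 215.1] 174 319.8 208.1
graver 0.72 [400.6, 216.2, 419.4, 243.0] 258 411.2 229.7
burnisher 0.76 [406.1, 148.7, 431.1, 202.9] 287 416.4 185.2
tin 0.66 [275.2, 147.5, 294.2, 168.0] 353 282.8 157.0
ring_clamp 0.78 [90.4, 213.4, 104.5, 249.4] 348 96.8 231.0
ring_clamp 0.64 [219.7, 131.3, 237.9, 148.8] 97 228.7 138.1
bangle 0.62 [220.4, 131.1, 236.5, 150.8] 100 228.1 138.1
brush 0.58 [273.1, 127.6, 328.2, 145.0] 565 293.7 136.6
```

```bash
cat >> h.py <<'E'
from scipy.spatial.transform import Rotation as Ro
_os=optics.snapshot
def fix(s):
    r=np.asarray(s['rotation'])
    if r.shape==(3,): s['rotation']=Ro.from_euler('xyz',r).as_matrix()
    return s
def snap(n,fn=None,crop=None,scale=1.5):
    s=fix(_os(n)); im=s['image'][:,:,::-1]
    if crop: a,b,c,d=crop; im=im[b:d,a:c]
    if fn: cv2.imwrite('pics/'+fn,cv2.resize(im,None,fx=scale,fy=scale,interpolation=cv2.INTER_CUBIC))
    return s
E
python3 - <<'E'
from h import *
s=snap('top','top1.png',(80,110,440,270),2.2)
for u,v in [(222,196),(339,166),(319,220)]: print(ray(s,u,v,0.05))
s=snap('scene','sc1.png')
E
```

```text
[0.55887042 0.16101867 0.05      ]
[ 0.65123977 -0.22734263  0.05      ]
[ 0.47410084 -0.15407205  0.05      ]
```

View pics/top1.png

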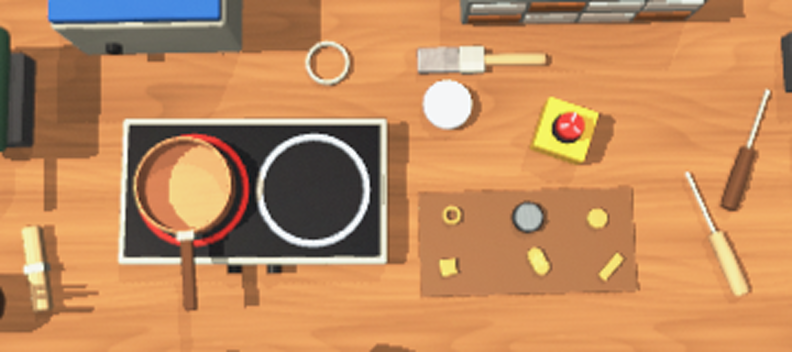

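View pics/sc1.png

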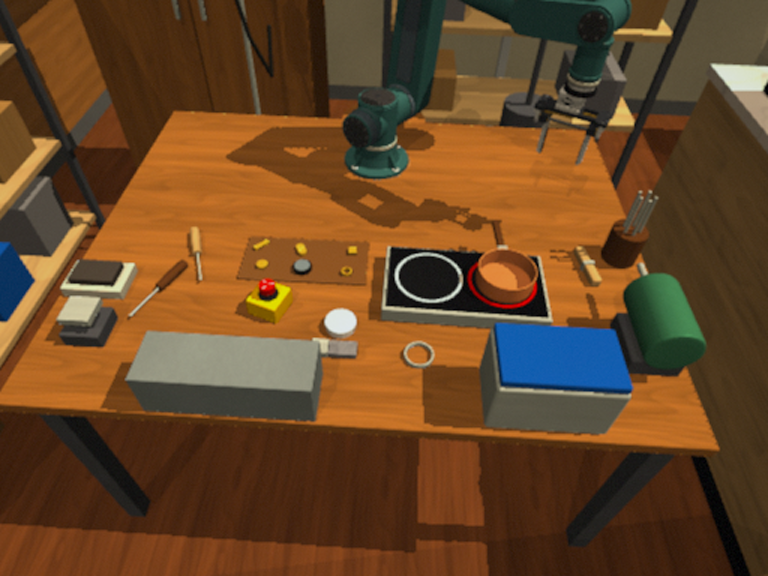

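```bash
cat >> h.py <<'E'
def blobs(s,lo,hi,z,box,minA=15,show=True):
    im=s['image']; a,b,c,d=box
    big=cv2.resize(im[b:d,a:c],None,fx=4,fy=4,interpolation=cv2.INTER_CUBIC)
    h=cv2.cvtColor(big,cv2.COLOR_RGB2HSV); m=cv2.inRange(h,lo,hi)
    n,l,st,ce=cv2.connectedComponentsWithStats(m); out=[]
    for i in range(1,n):
        if st[i,4]<minA*16: continue
        cnt=cv2.findContours((l==i).astype(np.uint8),cv2.RETR_EXTERNAL,cv2.CHAIN_APPROX_NONE)[0][0][:,0,:]
        f=lambda q:ray(s,(q[0]+.5)/4-.5+a,(q[1]+.5)/4-.5+b,z)[:2]
        W=np.array([f(q) for q in cnt]); 
        (cx,cy),(w,hh),ang=cv2.minAreaRect((W*1000).astype(np.float32))
        if w<hh: w,hh,ang=hh,w,ang+90
        out.append((cx/1000,cy/1000)); 
        if show: print('px',(ce[i]/4+[a,b]).round(1),'rectC mm',round(cx,1),round(cy,1),'cent',(f(ce[i])*1000).round(1),'L,W',round(w,1),round(hh,1),'longaxis deg',round(ang%180,1))
    return out
E
python3 - <<'E'
from h import *
s=snap('top')
im=s['image']
for q in [(284,231),(325,229),(357,231),(351,209),(339,166),(335,158),(222,172),(190,200),(165,220),(165,172),(165,240),(300,220)]: print(q,im[q[1],q[0]],cv2.cvtColor(im[q[1]:q[1]+1,q[0]:q[0]+1],cv2.COLOR_RGB2HSV)[0,0])
print('brass');blobs(s,(19,110,120),(32,255,255),0.013,(262,190,372,245))
print('red');blobs(s,(0,180,90),(4,255,255),0.08,(320,150,360,185),5); blobs(s,(170,150,80),(180,255,255),0.08,(320,150,360,185),5)
print('white');blobs(s,(0,0,170),(180,60,255),0.05,(195,168,252,226))
print('yellow');blobs(s,(24,150,100),(32,255,255),0.05,(315,145,360,185))
print('hotred');blobs(s,(0,200,110),(3,255,255),0.05,(135,165,200,225),5)
E
```

```text
(284, 231) [244 229 120] [ 26 130 244]
(325, 229) [244 239 138] [ 29 111 244]
(357, 231) [244 227 119] [ 26 131 244]
(351, 209) [244 225 117] [ 26 133 244]
(339, 166) [244  74  65] [  2 187 244]
(335, 158) [245 245  97] [ 30 154 245]
(222, 172) [245 246 246] [ 90   1 246]
(190, 200) [178  44  40] [  1 198 178]
(165, 220) [155  97  63] [ 11 151 155]
(165, 172) [244 178 114] [ 15 136 244]
(165, 240) [153  97  64] [ 11 148 153]
(300, 220) [191 129  83] [ 13 144 191]
brass
px [285.2 207.7] rectC mm 520.8 -46.5 cent [520.7 -46.8] L,W 26.2 26.1 longaxis deg 178.4
px [351.4 209.1] rectC mm 511.4 -268.9 cent [ 511.5 -269. ] L,W 31.2 27.8 longaxis deg 88.9
px [324.6 228.6] rectC mm 448.0 -176.5 cent [ 447.9 -176.3] L,W 42.5 24.6 longaxis deg 25.9
px [357.6 231.1] rectC mm 437.2 -286.4 cent [ 437.5 -286.2] L,W 45.3 15.9 longaxis deg 137.1
px [283.5 231.3] rectC mm 441.4 -39.1 cent [441.7 -38.8] L,W 25.7 25.5 longaxis deg 6.9
red
px [338.8 167.6] rectC mm 643.0 -219.2 cent [ 641.8 -218.8] L,W 39.8 36.1 longaxis deg 88.9
white
px [222.5 196.8] rectC mm 559.6 161.4 cent [557.5 160.7] L,W 167.5 167.3 longaxis deg 178.9
yellow
px [335.4 169.1] rectC mm 643.9 -219.7 cent [ 642.5 -213.8] L,W 80.3 80.0 longaxis deg 160.0
hotred
px [186.2 196.3] rectC mm 559.4 287.5 cent [561.4 279.8] L,W 149.7 57.1 longaxis deg 176.9
```

```bash
cat > pan.py <<'E'
from h import *
from scipy.optimize import least_squares
def panfit(s,x0,yaw0=0):
    # copper/pan mask via colours: rim outer contour
    im=s['image']
    return
def panmask():
    ms=finder.masks_of('pan','top'); return ms[0]
E
python3 - <<'E'
from h import *
s=snap('top','pan1.png',(125,155,260,260),5.5)
im=s['image']
from scipy.optimize import least_squares
# red ring pixels: outer edge right
big=cv2.resize(im,None,fx=4,fy=4,interpolation=cv2.INTER_CUBIC); h=cv2.cvtColor(big,cv2.COLOR_RGB2HSV)
m=cv2.inRange(h,(0,190,60),(5,255,255)); m[:, :135*4]=0;m[:,200*4:]=0;m[:165*4]=0;m[225*4:]=0
v,u=np.nonzero(m); P=np.array([ray(s,(a+.5)/4-.5,(b+.5)/4-.5,.05)[:2] for a,b in zip(u,v)])
r=least_squares(lambda q:np.hypot(P[:,0]-q[0],P[:,1]-q[1])-.08,[.56,.34],loss='soft_l1',f_scale=.003); print('red ring',r.x,np.abs(r.fun).mean())
# white
m=cv2.inRange(h,(0,0,170),(180,60,255)); m[:,:195*4]=0;m[:,252*4:]=0;m[:168*4]=0;m[226*4:]=0
v,u=np.nonzero(m); P=np.array([ray(s,(a+.5)/4-.5,(b+.5)/4-.5,.05)[:2] for a,b in zip(u,v)])
r=least_squares(lambda q:np.hypot(P[:,0]-q[0],P[:,1]-q[1])-.08,[.56,.16],loss='soft_l1',f_scale=.003); print('white ring',r.x,np.abs(r.fun).mean())
for c in [(.56,.34),(.56,.33),(.56,.35)]: print(proj(s,[*c,.1]))
E
```

```text
red ring [0.56326605 0.34129723] 0.001903113902047826
white ring [0.55956064 0.16115308] 0.002319919854152764
(np.float64(163.9207239711953), np.float64(195.03324473382872))
(np.float64(167.09079485725067), np.float64(194.97165016690428))
(np.float64(160.7505312958308), np.float64(195.0948416671229))
```

View pics/pan1.png

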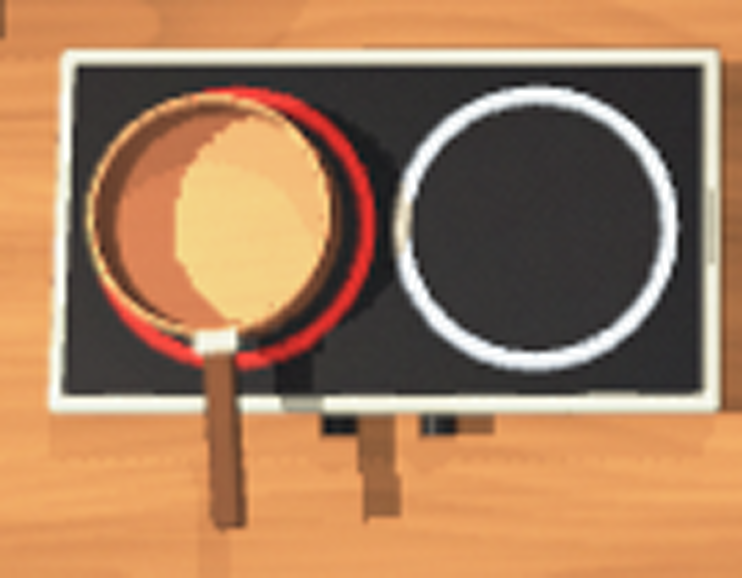

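Call:
arm_command(plan=[[0,0.015,-0.03,0,3],[0,0.045,-0.08,0,6],[0,0.075,-0.135,0,9],[0,0.105,-0.19,0,12],[0,0.135,-0.245,0,15],[0,0.165,-0.3,0,18],[0,0.195,-0.355,0,21],[0,0.225,-0.41,0,24],[0,0.255,-0.465,0,27],[0,0.285,-0.52,0,27]])

```text
time: 2.6
tool_pos: [0.5337, -0.0302, 0.2058]
ee_rot: [3.141, -0.0, 1.573]
wrist_force: [0.1, 1.1, 0.2]
width: 0.0008
```

```bash
python3 - <<'E'
from h import *
s=snap('top')
C=ray(s,163.5,194.1,.1); A=ray(s,166.6,250.6,.099);B=ray(s,125+222/5.5,155+352/5.5,.099)
print(C,A,B,A-C, np.degrees(np.arctan2(-(A-B)[1],-(A-B)[0])),np.degrees(np.arctan2((C-A)[1],(C-A)[0])))
E
```

```text
[0.56299073 0.3413566  0.1       ] [0.38641101 0.33023242 0.099     ] [0.48442801 0.33497529 0.099     ] [-0.17657972 -0.01112418 -0.001     ] 2.7702818338434567 3.6047606740708775
```

Call:
arm_command(plan=[[0,0.03,-0.05,0,0],[0,0.06,-0.1,0,0],[0,0.09,-0.15,-0.02,0],[0,0.109,-0.19,-0.06,0],[0,0.109,-0.19,-0.09,0],[0,0.109,-0.19,-0.11,0],[0,0.109,-0.19,-0.11,0],[0,0.109,-0.19,-0.11,0]])

```text
time: 3.65
tool_pos: [0.6428, -0.2179, 0.0976]
ee_rot: [3.139, 0.001, 1.574]
wrist_force: [0.8, -0.1, -0.4]
width: 0.0004
```

```bash
python3 - <<'E'
from h import *
s=snap('top','st1.png',(300,140,380,200),9)
s=snap('scene','st1b.png',(140,160,240,230),7)
E
```

```text
(no output)
```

View pics/st1b.png

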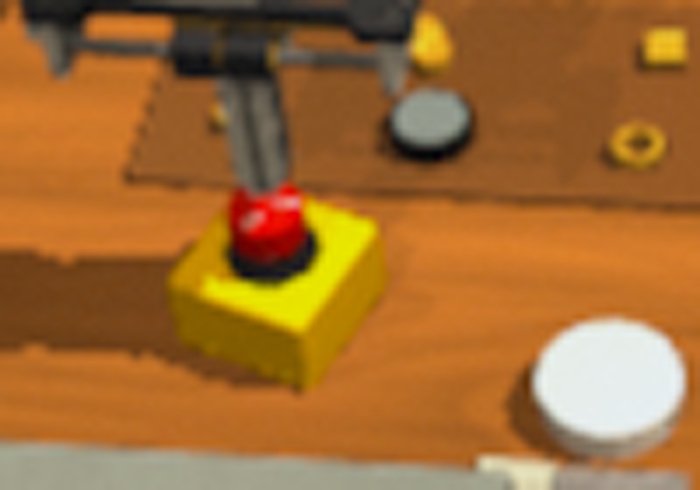

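Shut fingers sit above the mushroom centre. Press slowly.

Call:
arm_command(plan=[[0,0,0,-0.008,0],[0,0,0,-0.012,0],[0,0,0,-0.014,0],[0,0,0,-0.016,0],[0,0,0,-0.018,0],[0,0,0,-0.019,0],[0,0,0,-0.02,0],[0,0,0,-0.02,0],[0,0,0,-0.02,0]])

```text
time: 4.88
tool_pos: [0.6428, -0.2191, 0.077]
ee_rot: [3.139, 0.002, 1.573]
wrist_force: [-0.1, -0.5, 4.2]
width: 0.0004
```

Call:
arm_command(plan=[[0,0,0,-0.001,0],[0,0,0,-0.002,0],[0,0,0,-0.003,0],[0,0,0,-0.003,0],[0,0,0,-0.003,0]])

```text
time: 5.5
tool_pos: [0.6429, -0.2191, 0.0762]
ee_rot: [3.138, 0.002, 1.573]
wrist_force: [-1.6, -0.1, 11.3]
width: 0.0008
```

Call:
arm_command(plan=[[0,0,0,-0.002,0],[0,0,0,-0.003,0],[0,0,0,-0.003,0],[0,0,0,-0.003,0]])

```text
time: 6.0
tool_pos: [0.643, -0.2192, 0.0761]
ee_rot: [3.136, 0.003, 1.573]
wrist_force: [-5.8, 1.8, 18.3]
width: 0.0004
```

Call:
arm_command(plan=[[0,0,0,0.01,0],[0,0,0,0.05,0],[0,0,0,0.1,0],[0.5,-0.015,0.04,0.13,0],[0.5,-0.035,0.1,0.13,0],[0.5,-0.055,0.155,0.13,0],[0.5,-0.075,0.21,0.13,0],[0.5,-0.095,0.265,0.13,0],[0.5,-0.115,0.32,0.13,0],[0.5,-0.135,0.375,0.13,0]])

```text
time: 7.25
tool_pos: [0.5058, 0.1585, 0.1985]
ee_rot: [-3.14, -0.0, 1.573]
wrist_force: [0.3, -0.2, -0.1]
width: 0.0472
```

```bash
python3 - <<'E'
from h import *
s=snap('scene','st2b.png',(140,160,240,230),7)
E
```

```text
(no output)
```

View pics/st2b.png

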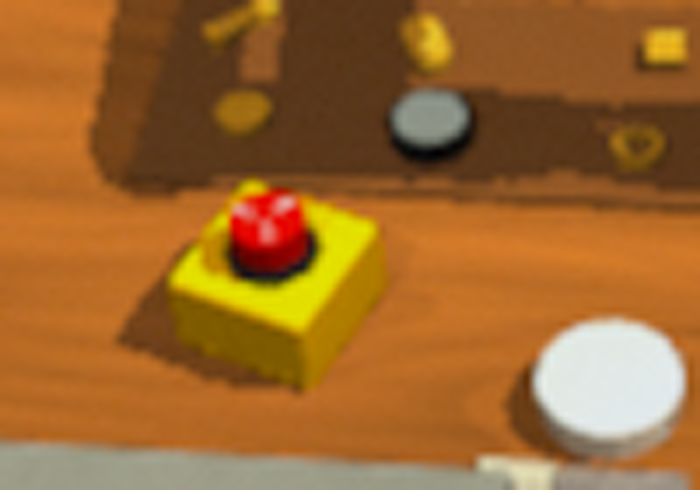

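Call:
arm_command(plan=[[0.5,-0.02,0.06,0,3],[0.5,-0.045,0.12,0,3],[0.5,-0.064,0.178,0,3],[0.5,-0.064,0.178,-0.04,3],[0.5,-0.064,0.178,-0.065,3],[0.5,-0.064,0.178,-0.065,3],[0.5,-0.064,0.178,-0.065,3]])

```text
time: 8.18
tool_pos: [0.4435, 0.3348, 0.1352]
ee_rot: [3.141, -0.001, 1.625]
wrist_force: [1.1, 0.4, -1.1]
width: 0.047
```

```bash
python3 - <<'E'
from h import *
s=snap('top','ph.png',(125,155,260,260),5.5)
print(robot.get_obs()['tool_pos'])
E
```

```text
[0.44385295 0.33490318 0.13590902]
```

View pics/ph.png

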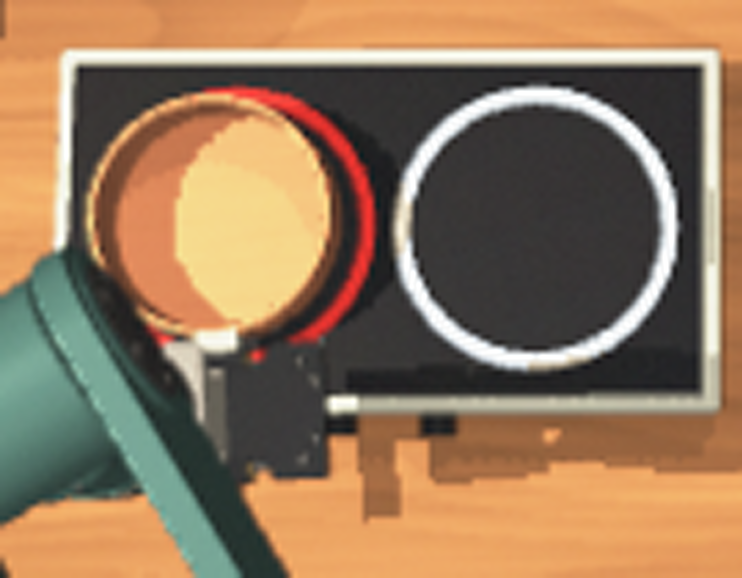

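Call:
arm_command(plan=[[0.5,0,0,-0.03,0],[0.5,0,0,-0.055,0],[0.5,0,0,-0.062,0],[0.5,0,0,-0.062,0],[0.25,0,0,-0.062,0],[0.25,0,0,-0.062,0],[0.25,0,0,-0.062,0]])

```text
time: 9.1
tool_pos: [0.4433, 0.335, 0.0732]
ee_rot: [3.141, -0.001, 1.626]
wrist_force: [0.0, 0.2, -0.2]
width: 0.0239
```

Call:
arm_command(plan=[[0.22,0,0,0,0],[0.2,0,0,0,0],[0.18,0,0,0,0],[0.1,0,0,0,0],[0,0,0,0,0],[0,0,0,0,0],[0,0,0,0,0],[0,0,0,0,0]])

```text
time: 10.1
tool_pos: [0.443, 0.335, 0.0727]
ee_rot: [3.141, -0.001, 1.626]
wrist_force: [-0.6, 2.8, 1.9]
width: 0.0177
```

Call:
arm_command(plan=[[0,0,-0.003,0,0],[0,0,-0.009,0,0],[0,0,-0.016,0,0],[0,0,-0.023,0,0],[0,-0.001,-0.03,0,0],[0,-0.001,-0.037,0,0],[0,-0.001,-0.044,0,0],[0,-0.001,-0.051,0,0],[0,-0.001,-0.056,0,0],[0,-0.001,-0.06,0,0]])

```text
time: 11.35
tool_pos: [0.442, 0.2745, 0.0726]
ee_rot: [3.141, -0.0, 1.626]
wrist_force: [-0.4, 3.0, 3.3]
width: 0.0178
```

```bash
python3 - <<'E'
from h import *
s=snap('top','ph2.png',(125,155,260,260),5.5)
o=robot.get_obs()
print(o['tool_pos'],o['wrist_force'],o['width'],o['wrist_torque'])
E
```

```text
[0.44199504 0.27406576 0.0725835 ] [-0.82963674  2.8774431   4.63693861] 0.017883133269984385 [0.61665953 0.01080484 0.18488083]
```

View pics/ph2.png

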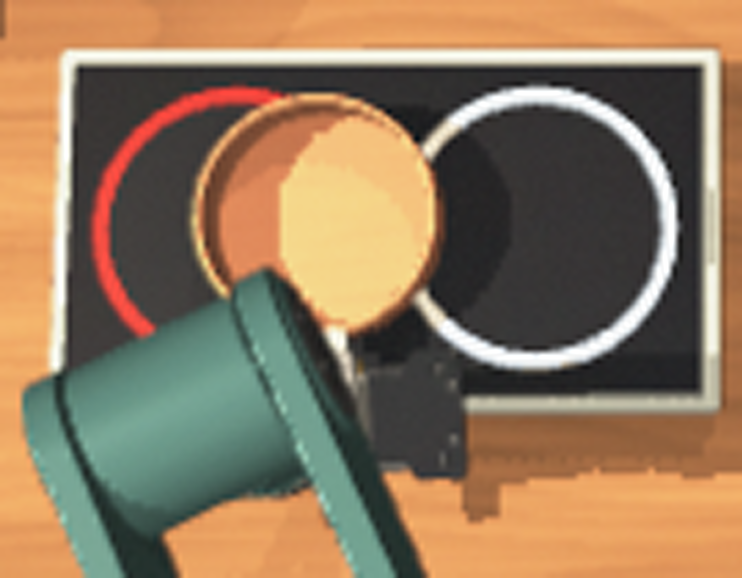

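Pan follows (centre ~ (182.5,194)). Continue.

Call:
arm_command(plan=[[0,0,-0.004,0,0],[0,0,-0.01,0,0],[0,0,-0.017,0,0],[0,0,-0.024,0,0],[0,-0.001,-0.031,0,0],[0,-0.001,-0.038,0,0],[0,-0.001,-0.045,0,0],[0,-0.001,-0.052,0,0],[0,-0.001,-0.057,0,0],[0,-0.001,-0.06,0,0]])

```text
time: 12.65
tool_pos: [0.4409, 0.2145, 0.0725]
ee_rot: [-3.142, -0.0, 1.625]
wrist_force: [1.0, 3.9, 3.8]
width: 0.0177
```

Call:
arm_command(plan=[[0,0,-0.004,0,0],[0,0,-0.01,0,0],[0,0,-0.017,0,0],[0,0,-0.024,0,0],[0,-0.001,-0.031,0,0],[0,-0.001,-0.038,0,0],[0,-0.001,-0.045,0,0],[0,-0.001,-0.052,0,0],[0,-0.001,-0.057,0,0],[0,-0.001,-0.06,0,0]])

```text
time: 13.9
tool_pos: [0.4399, 0.1544, 0.0725]
ee_rot: [-3.141, -0.0, 1.625]
wrist_force: [0.4, 3.8, 3.6]
width: 0.0177
```

```bash
python3 - <<'E'
from h import *
s=snap('top','ph3.png',(125,155,260,260),5.5)
o=robot.get_obs()
print(o['tool_pos'],o['wrist_force'],o['width'],o['ee_rot'])
E
```

```text
[0.43988677 0.15415858 0.07247593] [0.0471125  2.92291053 4.26130073] 0.01776999801158306 [-3.14140455e+00  2.94768834e-04  1.62522825e+00]
```

View pics/ph3.png

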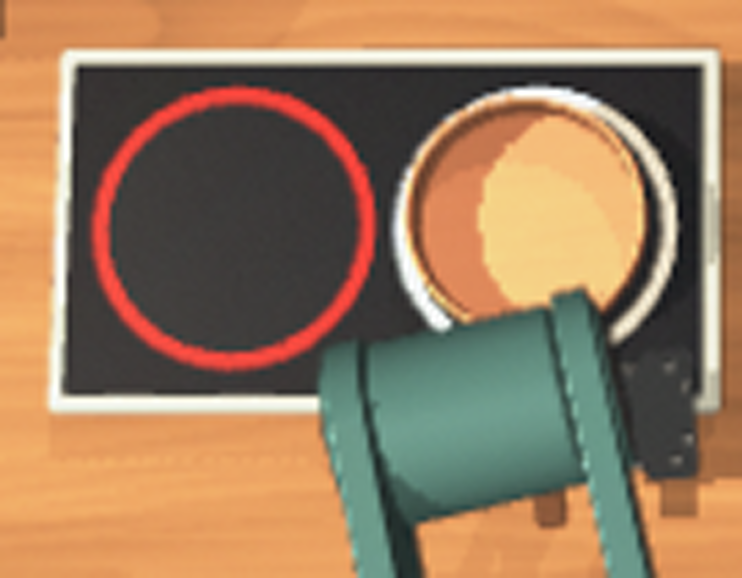

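```bash
cat > pf.py <<'E'
from h import *
from scipy.optimize import least_squares
def render(s,c,off=(0,0)):
    t=np.linspace(0,2*np.pi,180)
    pts=[]
    for z in (.05,.1):
        for a in t: pts.append(proj(s,[c[0]+.07*np.cos(a),c[1]+.07*np.sin(a),z]))
    return cv2.convexHull(np.float32(pts))
def ringfit(s,kind,x0):
    big=cv2.resize(s['image'],None,fx=4,fy=4,interpolation=cv2.INTER_CUBIC); h=cv2.cvtColor(big,cv2.COLOR_RGB2HSV)
    m=cv2.inRange(h,(0,170,60),(6,255,255)) if kind=='red' else cv2.inRange(h,(0,0,150),(180,60,255))
    u0,v0=proj(s,[*x0,.05]); mm=np.zeros_like(m); cv2.circle(mm,(int(4*u0),int(4*v0)),4*29,255,-1); m&=mm
    v,u=np.nonzero(m); P=np.array([ray(s,(a+.5)/4-.5,(b+.5)/4-.5,.05)[:2] for a,b in zip(u,v)])
    r=least_squares(lambda q:np.hypot(P[:,0]-q[0],P[:,1]-q[1])-.08,x0,loss='soft_l1',f_scale=.002); return r.x
def overlay(s,c,ring,fn,crop=(125,155,260,260),k=5.5):
    a,b,cc,d=crop; im=cv2.resize(s['image'][b:d,a:cc,::-1],None,fx=k,fy=k,interpolation=cv2.INTER_CUBIC)
    t=np.linspace(0,2*np.pi,180)
    def line(R,z,col,c):
        p=np.array([proj(s,[c[0]+R*np.cos(x),c[1]+R*np.sin(x),z]) for x in t]); p=((p+.5-[a,b])*k).astype(int); cv2.polylines(im,[p.astype(np.int32)],True,col,1)
    line(.07,.1,(255,0,0),c); line(.066,.1,(255,255,0),c); line(.084,.05,(0,255,0),ring); line(.076,.05,(0,255,0),ring)
    cv2.imwrite('pics/'+fn,im)
E
python3 - <<'E'
from pf import *
s=snap('top')
print(ringfit(s,'red',(.563,.341)))
overlay(s,(.5596,.1612),(.5596,.1612),'ov1.png')
E
```

```text
[0.5629613  0.34116879]
```

View pics/ov1.png

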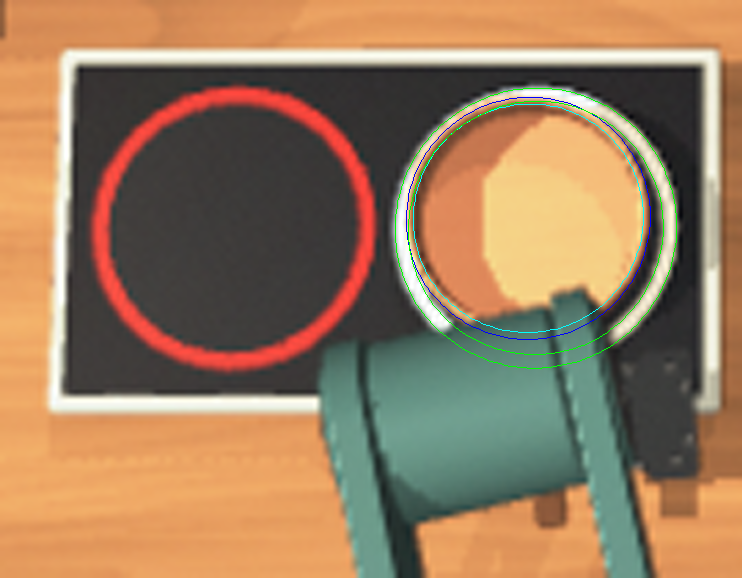

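Overlay matches within ~1–2 mm. Release and lift away.

Call:
arm_command(plan=[[0.2,0,0,0,0],[0.3,0,0,0,0],[0.5,0,0,0,0],[0.5,0,0,0,0],[0.5,0,0,0.03,0],[0.5,0,0,0.08,0],[0.5,0,-0.03,0.13,0],[0.5,-0.03,-0.08,0.13,0],[0.5,-0.06,-0.13,0.13,0],[0.5,-0.08,-0.16,0.13,0]])

```text
time: 15.25
tool_pos: [0.3587, -0.0069, 0.2027]
ee_rot: [3.141, 0.001, 1.624]
wrist_force: [0.8, 0.6, -0.2]
width: 0.0469
```

```bash
python3 - <<'E'
from pf import *
s=snap('top','all2.png',(125,140,375,260),3.2)
overlay(s,(.5596,.1612),(.5596,.1612),'ov2.png')
print('brass');blobs(s,(19,90,60),(33,255,255),0.013,(262,190,372,245))
E
```

```text
brass
px [285.2 207.7] rectC mm 520.8 -46.5 cent [520.6 -46.8] L,W 26.2 26.1 longaxis deg 178.4
px [351.4 209.1] rectC mm 511.4 -268.8 cent [ 511.4 -269. ] L,W 29.9 29.5 longaxis deg 138.3
px [324.6 228.6] rectC mm 448.3 -176.6 cent [ 448.1 -176.2] L,W 42.8 24.8 longaxis deg 26.2
px [357.6 231.1] rectC mm 437.1 -286.5 cent [ 437.5 -286.2] L,W 45.4 16.0 longaxis deg 137.5
px [283.5 231.3] rectC mm 441.4 -39.1 cent [441.7 -38.9] L,W 25.7 25.5 longaxis deg 6.9
```

View pics/all2.png

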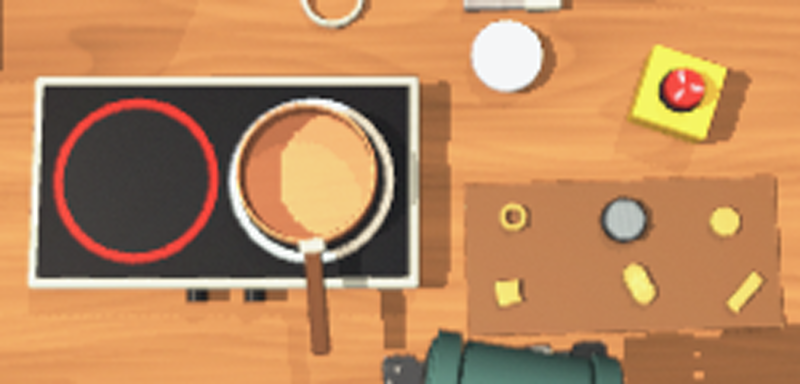

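View pics/ov2.png

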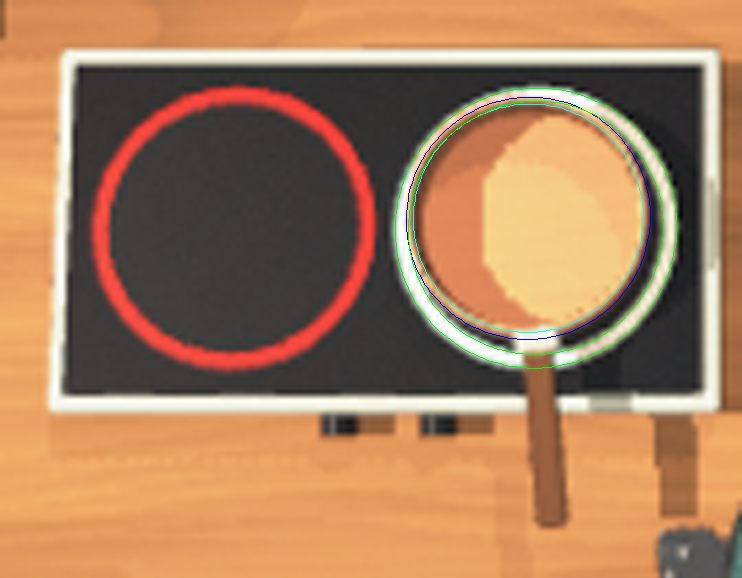

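Call:
arm_command(plan=[[0.5,0.04,-0.016,0,4],[0.5,0.081,-0.033,-0.02,4],[0.5,0.081,-0.033,-0.08,4],[0.5,0.081,-0.033,-0.135,4],[0.5,0.081,-0.033,-0.165,4],[0.5,0.081,-0.033,-0.18,4],[0.5,0.081,-0.033,-0.18,4],[0.5,0.081,-0.033,-0.18,4]])

```text
time: 16.3
tool_pos: [0.4424, -0.0385, 0.0242]
ee_rot: [3.138, 0.001, 1.696]
wrist_force: [0.3, 0.1, 0.2]
width: 0.0472
```

Call:
arm_command(plan=[[0.5,-0.001,0,-0.01,0],[0.5,-0.001,0,-0.016,0],[0.5,-0.001,0,-0.016,0],[0.2,-0.001,0,-0.016,0],[0,-0.001,0,-0.016,0],[0,-0.001,0,-0.016,0],[0,-0.001,0,-0.016,0],[0,-0.001,0,-0.016,0],[0,-0.001,0,-0.016,0]])

```text
time: 17.42
tool_pos: [0.4399, -0.0382, 0.0065]
ee_rot: [-3.141, -0.0, 1.695]
wrist_force: [0.7, 0.5, 0.2]
width: 0.0239
```

Call:
arm_command(plan=[[0,0,0,0.03,0],[0,0,0,0.08,0],[0,0,0.01,0.13,0],[0,0.03,0.05,0.145,0],[0,0.06,0.1,0.145,0],[0,0.09,0.15,0.145,0],[0,0.12,0.19,0.145,0],[0,0.141,0.219,0.145,0],[0,0.141,0.219,0.145,0],[0,0.141,0.219,0.145,0]])

```text
time: 18.68
tool_pos: [0.5805, 0.1802, 0.1511]
ee_rot: [-3.14, 0.001, 1.695]
wrist_force: [0.1, -0.5, -0.5]
width: 0.0236
```

Call:
arm_command(plan=[[0,0,0,-0.04,0],[0,0,0,-0.07,0],[0,0,0,-0.08,0],[0,0,0,-0.08,0],[0.36,0,0,-0.08,0],[0.36,0,0,-0.08,0],[0.36,0,0,-0.07,0],[0.36,0,0,-0.03,0],[0.36,0,0,0.02,0],[0.5,-0.01,-0.04,0.04,-4]])

```text
time: 19.92
tool_pos: [0.5728, 0.1424, 0.1967]
ee_rot: [3.134, -0.001, 1.628]
wrist_force: [0.1, -0.7, -0.2]
width: 0.041
```

Call:
arm_command(plan=[[0.5,-0.01,-0.05,0,0],[0.5,-0.025,-0.1,0,0],[0.5,-0.04,-0.15,0,0],[0.5,-0.051,-0.187,-0.02,0],[0.5,-0.051,-0.187,-0.07,0],[0.5,-0.051,-0.187,-0.12,0],[0.5,-0.051,-0.187,-0.13,0],[0.5,-0.051,-0.187,-0.13,0]])

```text
time: 20.92
tool_pos: [0.5205, -0.0462, 0.0626]
ee_rot: [3.141, 0.0, 1.626]
wrist_force: [0.3, -0.1, 1.1]
width: 0.0471
```

```bash
python3 - <<'E'
from pf import *
s=snap('top','p3.png',(125,140,375,260),3.2)
print(robot.get_obs()['tool_pos'])
print('brass');blobs(s,(19,90,60),(33,255,255),0.013,(262,190,372,245))
snap('scene','s3.png',(140,140,400,230),3)
E
```

```text
[ 0.52151848 -0.04641805  0.06383375]
brass
px [284.4 217.4] rectC mm 488.7 -43.5 cent [487.9 -43.3] L,W 29.2 19.3 longaxis deg 107.3
px [324.5 228.6] rectC mm 448.5 -176.2 cent [ 448.1 -176.1] L,W 44.2 26.5 longaxis deg 33.2
```

View pics/p3.png

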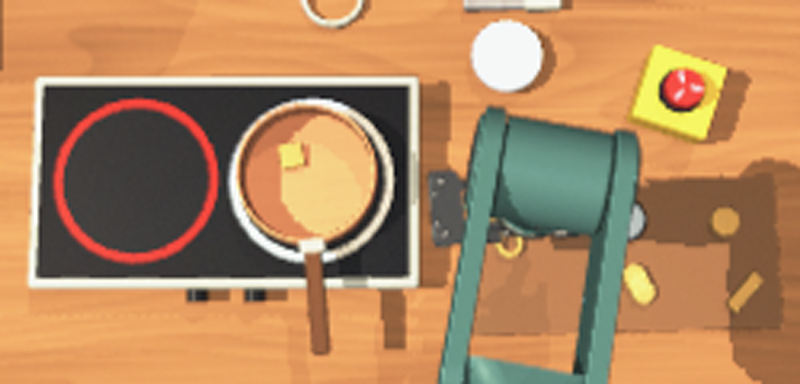

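View pics/s3.png

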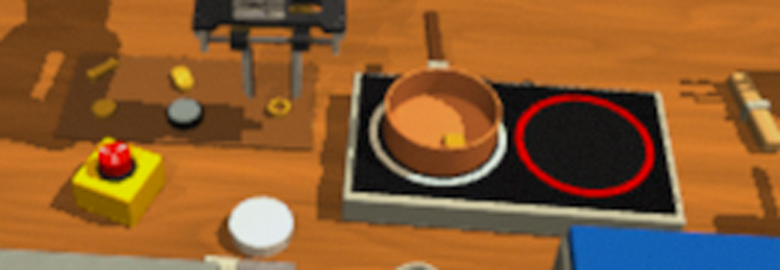

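Tile is in the pan (~(216,189)). The ring was knocked towards the robot (now near (285,216)), so I back off to measure it.

Call:
arm_command(plan=[[0.5,0,0,0.05,0],[0.5,0,0.04,0.1,0],[0.5,0,0.1,0.12,0],[0.5,0,0.1,0.12,0]])

```text
time: 21.52
tool_pos: [0.5222, 0.057, 0.1873]
ee_rot: [3.131, -0.0, 1.631]
wrist_force: [0.3, -0.1, 0.2]
width: 0.0467
```

```bash
python3 - <<'E'
from pf import *
s=snap('top','p4.png',(125,140,375,260),3.2)
print(robot.get_obs()['tool_pos'])
print('brass');blobs(s,(19,90,60),(33,255,255),0.013,(262,190,372,245))
E
```

```text
[0.52139073 0.0553742  0.1852729 ]
brass
px [285.3 216. ] rectC mm 492.1 -45.9 cent [492.7 -46.3] L,W 30.2 19.2 longaxis deg 0.5
px [324.6 228.6] rectC mm 448.2 -176.4 cent [ 448.  -176.3] L,W 42.8 24.9 longaxis deg 27.0
```

View pics/p4.png

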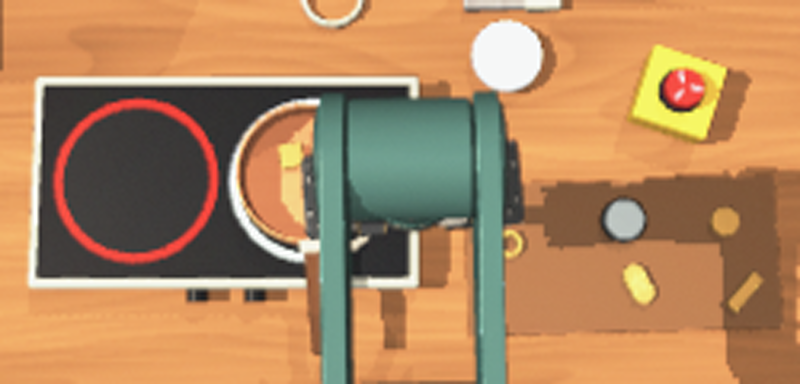

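Call:
arm_command(plan=[[0.5,0,0.04,0,0],[0.5,0,0.04,0,0]])

```text
time: 21.82
tool_pos: [0.5199, 0.0941, 0.1815]
ee_rot: [-3.142, 0.0, 1.627]
wrist_force: [-0.3, -0.2, -0.2]
width: 0.0466
```

```bash
python3 - <<'E'
from pf import *
s=snap('top','p5.png',(265,190,345,250),9)
print(robot.get_obs()['tool_pos'])
print('brass');blobs(s,(19,90,60),(33,255,255),0.013,(262,190,372,245))
E
```

```text
[0.51991705 0.09300946 0.18139337]
brass
px [324.6 228.6] rectC mm 448.0 -176.5 cent [ 448.  -176.2] L,W 43.2 24.9 longaxis deg 27.0
```

View pics/p5.png

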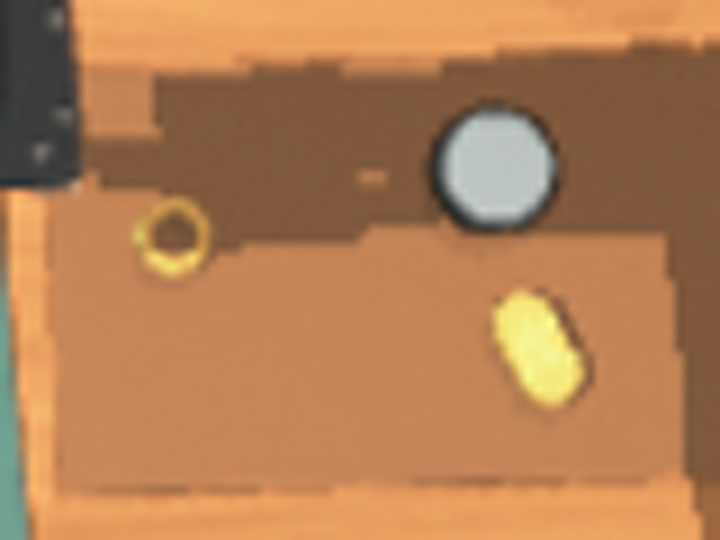

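Call:
arm_command(plan=[[0.5,-0.01,-0.05,0,0],[0.5,-0.02,-0.1,0,0],[0.5,-0.0265,-0.135,-0.03,0],[0.5,-0.0265,-0.135,-0.09,0],[0.5,-0.0265,-0.135,-0.13,0],[0.5,-0.0265,-0.135,-0.155,0],[0.5,-0.0265,-0.135,-0.155,0],[0.5,-0.0265,-0.135,-0.155,0]])

```text
time: 22.88
tool_pos: [0.4942, -0.0424, 0.0278]
ee_rot: [3.14, 0.001, 1.624]
wrist_force: [-0.2, 0.5, 0.8]
width: 0.0471
```

```bash
python3 - <<'E'
from pf import *
print(robot.get_obs()['tool_pos'])
s=snap('scene','s5.png',(190,140,260,200),10)
for p in [(.4935,-.041,.016)]: print(proj(s,p))
E
```

```text
[ 0.49421693 -0.04242329  0.02776285]
(np.float64(232.2905124898012), np.float64(174.70812534096788))
```

View pics/s5.png

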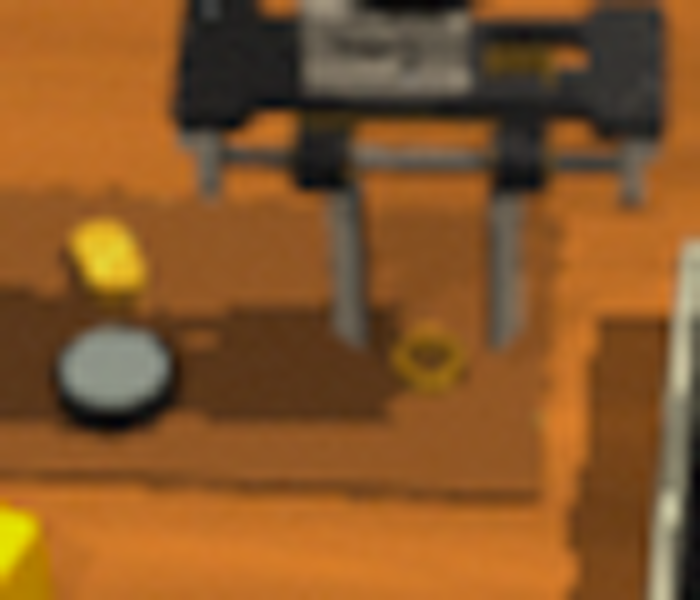

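Call:
arm_command(plan=[[0.5,-0.001,0.001,-0.012,0],[0.5,-0.001,0.001,-0.019,0],[0.5,-0.001,0.001,-0.019,0],[0.2,-0.001,0.001,-0.019,0],[0,-0.001,0.001,-0.019,0],[0,-0.001,0.001,-0.019,0],[0,-0.001,0.001,-0.019,0],[0,-0.001,0.001,-0.019,0]])

```text
time: 23.92
tool_pos: [0.4925, -0.0403, 0.0076]
ee_rot: [3.141, -0.0, 1.626]
wrist_force: [-1.3, 0.8, -0.0]
width: 0.0267
```

Call:
arm_command(plan=[[0,0,0,0.03,0],[0,0,0,0.08,0],[0,0.01,0.01,0.13,0],[0,0.03,0.05,0.145,0],[0,0.05,0.1,0.145,0],[0,0.07,0.145,0.145,0],[0,0.087,0.183,0.145,0],[0,0.087,0.183,0.145,0],[0,0.087,0.183,0.145,0]])

```text
time: 25.05
tool_pos: [0.5791, 0.1423, 0.1521]
ee_rot: [-3.141, 0.001, 1.626]
wrist_force: [-0.1, -0.3, -0.5]
width: 0.0266
```

Call:
arm_command(plan=[[0,0,0,-0.04,0],[0,0,0,-0.07,0],[0,0,0,-0.08,0],[0,0,0,-0.08,0],[0.42,0,0,-0.08,0],[0.42,0,0,-0.08,0],[0.42,0,0,-0.07,0],[0.42,0,0,-0.03,0],[0.42,0,0,0.02,0],[0.5,-0.01,-0.04,0.04,0]])

```text
time: 26.3
tool_pos: [0.5713, 0.1044, 0.1977]
ee_rot: [3.134, -0.001, 1.63]
wrist_force: [-0.1, 0.1, 0.4]
width: 0.0451
```

Call:
arm_command(plan=[[0.5,-0.01,-0.05,0,0],[0.5,-0.02,-0.1,0,0],[0.5,-0.03,-0.15,0,0],[0.5,-0.04,-0.2,0,0],[0.5,-0.05,-0.25,0,0],[0.5,-0.055,-0.3,0,0],[0.5,-0.058,-0.35,0,0],[0.5,-0.058,-0.371,-0.03,0],[0.5,-0.058,-0.371,-0.08,0],[0.5,-0.058,-0.371,-0.08,0]])

```text
time: 27.55
tool_pos: [0.5088, -0.2668, 0.1086]
ee_rot: [-3.134, -0.006, 1.625]
wrist_force: [-0.6, 0.7, 0.6]
width: 0.0473
```

```bash
python3 - <<'E'
from pf import *
s=snap('top','p6.png',(125,140,375,260),3.2)
print(robot.get_obs()['tool_pos'])
s=snap('scene','s6.png',(140,140,400,230),3)
print(proj(s,(.5114,-.2689,.016)))
E
```

```text
[ 0.51061974 -0.26769459  0.1118493 ]
(np.float64(173.7294826170431), np.float64(174.69841383805132))
```

View pics/p6.png

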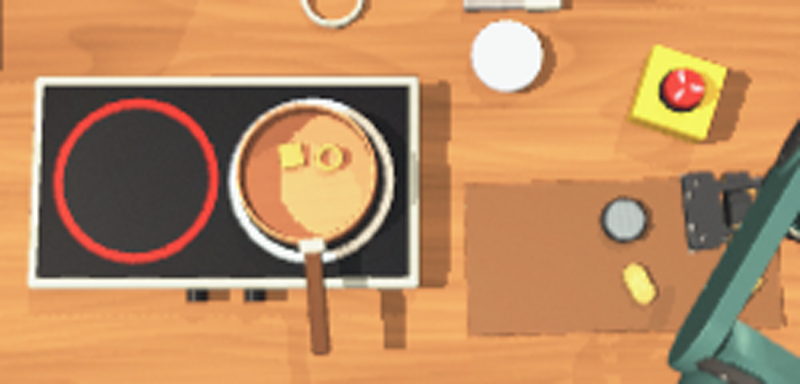

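View pics/s6.png

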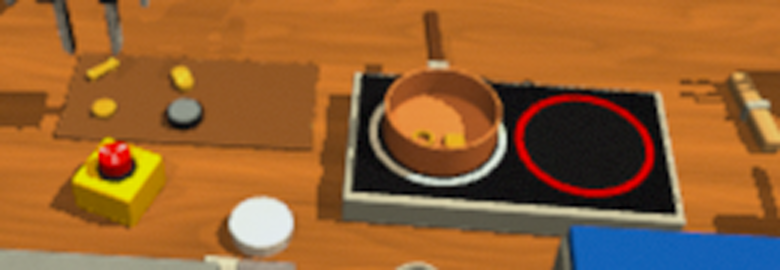

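Call:
arm_command(plan=[[0.5,0.001,-0.001,-0.04,0],[0.5,0.001,-0.001,-0.075,0],[0.5,0.001,-0.001,-0.095,0],[0.5,0.001,-0.001,-0.102,0],[0.5,0.001,-0.001,-0.102,0],[0.2,0.001,-0.001,-0.102,0],[0,0.001,-0.001,-0.102,0],[0,0.001,-0.001,-0.102,0],[0,0.001,-0.001,-0.102,0],[0,0.001,-0.001,-0.102,0]])

```text
time: 28.9
tool_pos: [0.5132, -0.2697, 0.0119]
ee_rot: [3.14, 0.001, 1.626]
wrist_force: [0.3, 1.3, 5.3]
width: 0.0283
```

Call:
arm_command(plan=[[0.5,0,0,0,0],[0.5,0,0,0,0],[0.5,-0.002,0,-0.003,0],[0.5,-0.002,0,-0.003,0],[0.1,-0.002,0,-0.003,0],[0,-0.002,0,-0.003,0],[0,-0.002,0,-0.003,0],[0,-0.002,0,-0.003,0]])

```text
time: 29.9
tool_pos: [0.5104, -0.2693, 0.0075]
ee_rot: [3.142, -0.0, 1.626]
wrist_force: [0.7, 0.2, -0.4]
width: 0.029
```

Call:
arm_command(plan=[[0,0,0,0.03,0],[0,0,0,0.08,0],[0,0.003,0.04,0.13,0],[0,0.006,0.09,0.145,0],[0,0.009,0.14,0.145,0],[0,0.012,0.19,0.145,0],[0,0.015,0.24,0.145,0],[0,0.018,0.29,0.145,0],[0,0.021,0.34,0.145,0],[0,0.024,0.39,0.145,0]])

```text
time: 31.15
tool_pos: [0.5343, 0.1224, 0.1526]
ee_rot: [3.141, -0.0, 1.626]
wrist_force: [1.0, -0.2, 0.5]
width: 0.0289
```

Call:
arm_command(plan=[[0,0.002,0.03,0,0],[0,0.004,0.06,0,0],[0,0.004,0.06,0,0],[0,0.004,0.06,-0.03,0],[0,0.004,0.06,-0.06,0],[0,0.004,0.06,-0.08,0],[0,0.004,0.06,-0.08,0],[0.45,0.004,0.06,-0.08,0],[0.45,0.004,0.06,-0.08,0],[0.45,0.004,0.06,-0.06,0]])

```text
time: 32.4
tool_pos: [0.5377, 0.1804, 0.0921]
ee_rot: [-3.14, 0.0, 1.626]
wrist_force: [-0.1, -0.3, -0.4]
width: 0.0423
```

Call:
arm_command(plan=[[0.45,0,0,0.05,0],[0.5,0,0,0.09,0],[0.5,-0.01,-0.05,0.1,-6],[0.5,-0.02,-0.1,0.1,-12],[0.5,-0.03,-0.15,0.1,-18],[0.5,-0.04,-0.2,0.1,-24],[0.5,-0.05,-0.25,0.1,-30],[0.5,-0.06,-0.3,0.1,-36],[0.5,-0.07,-0.35,0.1,-42],[0.5,-0.08,-0.38,0.1,-46]])

```text
time: 33.65
tool_pos: [0.4581, -0.2017, 0.1938]
ee_rot: [3.139, -0.0, 0.818]
wrist_force: [0.6, 0.5, 1.0]
width: 0.0467
```

```bash
python3 - <<'E'
from pf import *
s=snap('top','p7.png',(125,140,375,260),3.2)
o=robot.get_obs();print(o['tool_pos'],o['ee_rot'])
s=snap('scene','s7.png',(140,140,400,230),3)
print(proj(s,(.4372,-.2864,.016)),proj(s,(.448,-.1764,.016)))
blobs(s,(19,90,60),(33,255,255),0.013,(150,140,225,190))
E
```

```text
[ 0.45706005 -0.20451433  0.19370478] [3.13806073e+00 2.79973338e-03 8.14218284e-01]
(np.float64(173.20186496262292), np.float64(161.5405614613089)) (np.float64(199.78931728368957), np.float64(164.85990164585158))
px [174.3 162.7] rectC mm 438.5 -283.3 cent [ 438.6 -283.4] L,W 49.6 24.2 longaxis deg 138.0
px [200.8 166. ] rectC mm 449.1 -174.1 cent [ 448.9 -174.1] L,W 48.7 26.6 longaxis deg 23.5
```

View pics/p7.png

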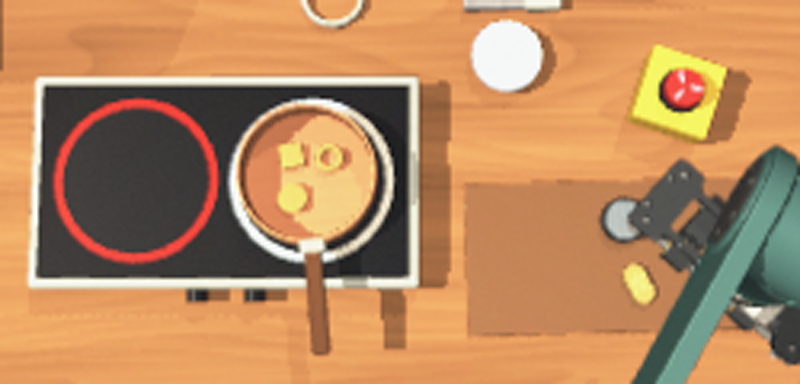

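View pics/s7.png

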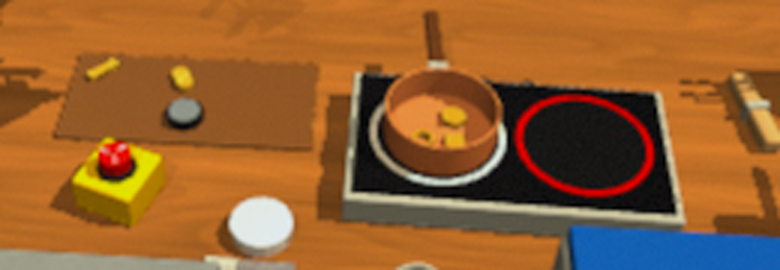

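Call:
arm_command(plan=[[0.5,-0.01,-0.04,0,0],[0.5,-0.02,-0.085,0,0],[0.5,-0.02,-0.085,-0.05,0],[0.5,-0.02,-0.085,-0.1,0],[0.5,-0.02,-0.085,-0.14,0],[0.5,-0.02,-0.085,-0.16,0],[0.5,-0.02,-0.085,-0.162,0],[0.5,-0.02,-0.085,-0.162,0],[0.5,-0.02,-0.085,-0.162,0]])

```text
time: 34.88
tool_pos: [0.4396, -0.2849, 0.0324]
ee_rot: [3.138, -0.0, 0.823]
wrist_force: [-0.8, -0.3, 0.4]
width: 0.0469
```

Call:
arm_command(plan=[[0.5,-0.001,-0.001,-0.015,0],[0.5,-0.001,-0.001,-0.023,0],[0.5,-0.001,-0.001,-0.023,0],[0.5,-0.001,-0.001,-0.023,0],[0.2,-0.001,-0.001,-0.023,0],[0,-0.001,-0.001,-0.023,0],[0,-0.001,-0.001,-0.023,0],[0,-0.001,-0.001,-0.023,0],[0,-0.001,-0.001,-0.023,0],[0,-0.001,-0.001,-0.023,0]])

```text
time: 36.12
tool_pos: [0.4375, -0.2853, 0.0075]
ee_rot: [3.142, -0.0, 0.823]
wrist_force: [0.7, 0.2, -0.5]
width: 0.0136
```

Call:
arm_command(plan=[[0,0,0,0.03,0],[0,0,0,0.08,0],[0,0.01,0.04,0.13,6],[0,0.02,0.09,0.145,12],[0,0.03,0.14,0.145,18],[0,0.04,0.19,0.145,24],[0,0.05,0.24,0.145,30],[0,0.06,0.29,0.145,36],[0,0.07,0.34,0.145,42],[0,0.08,0.38,0.145,46]])

```text
time: 37.38
tool_pos: [0.5174, 0.0967, 0.1524]
ee_rot: [-3.142, -0.0, 1.629]
wrist_force: [-0.0, -0.2, -0.8]
width: 0.0135
```

Call:
arm_command(plan=[[0,0.011,0.03,0,0],[0,0.021,0.051,0,0],[0,0.021,0.051,0,0],[0,0.021,0.051,-0.03,0],[0,0.021,0.051,-0.06,0],[0,0.021,0.051,-0.08,0],[0,0.021,0.051,-0.08,0],[0.27,0.021,0.051,-0.08,0],[0.27,0.021,0.051,-0.08,0],[0.27,0.021,0.051,-0.06,0]])

```text
time: 38.62
tool_pos: [0.5378, 0.1454, 0.0922]
ee_rot: [-3.14, 0.0, 1.625]
wrist_force: [0.6, -0.1, -0.8]
width: 0.0251
```

Call:
arm_command(plan=[[0.27,0,0,0.05,0],[0.5,0,0,0.09,0],[0.5,-0.01,-0.05,0.1,5],[0.5,-0.02,-0.1,0.1,10],[0.5,-0.035,-0.15,0.1,15],[0.5,-0.05,-0.2,0.1,20],[0.5,-0.065,-0.25,0.1,23],[0.5,-0.08,-0.3,0.1,23],[0.5,-0.09,-0.322,0.06,23],[0.5,-0.09,-0.322,0.03,23]])

```text
time: 39.88
tool_pos: [0.448, -0.1784, 0.1228]
ee_rot: [3.141, 0.002, 2.024]
wrist_force: [-0.6, 0.4, 0.4]
width: 0.0469
```

```bash
python3 - <<'E'
from pf import *
s=snap('top','p8.png',(125,140,375,260),3.2)
o=robot.get_obs();print(o['tool_pos'],o['ee_rot'])
s=snap('scene','s8.png',(140,140,400,230),3)
blobs(s,(19,90,60),(33,255,255),0.013,(150,140,225,190))
E
```

```text
[ 0.44581717 -0.1762086   0.11808823] [-3.13795925 -0.00513736  2.02462445]
px [200.7 166. ] rectC mm 448.9 -173.9 cent [ 449.  -174.1] L,W 48.8 26.1 longaxis deg 25.7
```

View pics/p8.png

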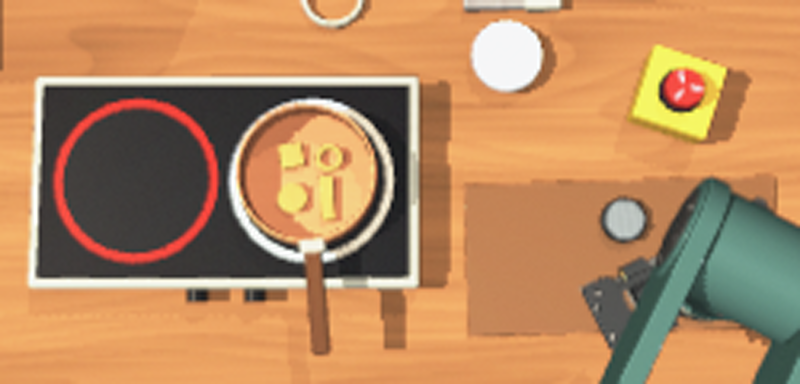

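View pics/s8.png

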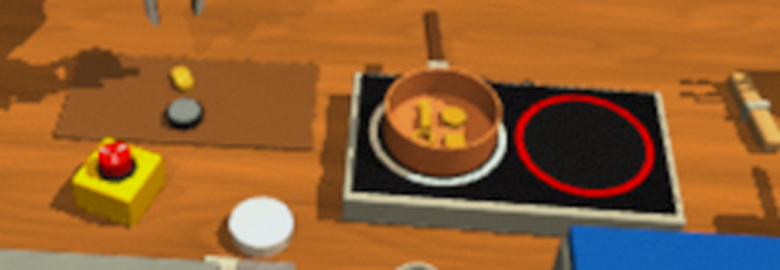

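Four castings in the pan; the oval has not moved. Pick it.

Call:
arm_command(plan=[[0.5,0,0,-0.04,0],[0.5,0,0,-0.08,0],[0.5,0,0,-0.1,0],[0.5,0,0,-0.1,0],[0.5,0,0,-0.1,0]])

```text
time: 40.6
tool_pos: [0.4501, -0.1769, 0.0249]
ee_rot: [3.139, 0.003, 2.028]
wrist_force: [0.6, -0.4, 0.6]
width: 0.0466
```

Call:
arm_command(plan=[[0.5,-0.002,0,-0.01,0],[0.5,-0.002,0,-0.015,0],[0.5,-0.002,0,-0.015,0],[0.2,-0.002,0,-0.015,0],[0,-0.002,0,-0.015,0],[0,-0.002,0,-0.015,0],[0,-0.002,0,-0.015,0],[0,-0.002,0,-0.015,0],[0,-0.002,0,-0.015,0]])

```text
time: 41.72
tool_pos: [0.4466, -0.1764, 0.0077]
ee_rot: [3.141, 0.0, 2.027]
wrist_force: [0.6, 0.1, 0.4]
width: 0.0217
```

Call:
arm_command(plan=[[0,0,0,0.03,0],[0,0,0,0.08,0],[0,0.01,0.03,0.13,-4],[0,0.025,0.08,0.145,-9],[0,0.04,0.13,0.145,-14],[0,0.06,0.18,0.145,-19],[0,0.08,0.23,0.145,-23],[0,0.095,0.28,0.145,-23],[0,0.113,0.328,0.145,-23],[0,0.113,0.338,0.145,-23]])

```text
time: 42.98
tool_pos: [0.5594, 0.1644, 0.1514]
ee_rot: [-3.14, -0.0, 1.629]
wrist_force: [-0.7, -0.1, 0.1]
width: 0.0215
```

Call:
arm_command(plan=[[0,0,0,0,0],[0,0,0,-0.03,0],[0,0,0,-0.06,0],[0,0,0,-0.074,0],[0,0,0,-0.074,0],[0.33,0,0,-0.074,0],[0.33,0,0,-0.074,0],[0.33,0,0,-0.05,0],[0.33,0,0,0,0],[0.33,0,0,0.04,0]])

```text
time: 44.22
tool_pos: [0.56, 0.1619, 0.1956]
ee_rot: [3.138, -0.0, 1.626]
wrist_force: [1.0, 0.3, 0.3]
width: 0.0312
```

Call:
arm_command(plan=[[0.5,-0.04,0,0.01,0],[0.5,-0.09,0,0.01,0],[0.5,-0.14,-0.02,0,0],[0.5,-0.18,-0.07,0,0],[0.5,-0.21,-0.12,0,0],[0.5,-0.21,-0.15,0,0],[0.5,-0.21,-0.15,0,0]])

```text
time: 45.1
tool_pos: [0.3496, 0.0106, 0.1937]
ee_rot: [3.138, 0.001, 1.622]
wrist_force: [-0.2, 0.5, -0.4]
width: 0.047
```

```bash
python3 - <<'E'
from pf import *
s=snap('top','p9.png',(125,140,375,260),3.2)
o=robot.get_obs();print(o['tool_pos'],o['ee_rot'])
overlay(s,(.5596,.1612),(.5596,.1612),'ov9.png')
s=snap('scene','s9.png',(140,140,400,230),3)
E
```

```text
[0.3497275  0.01151697 0.19353055] [ 3.13918265e+00 -3.09232486e-04  1.62344181e+00]
```

View pics/p9.png

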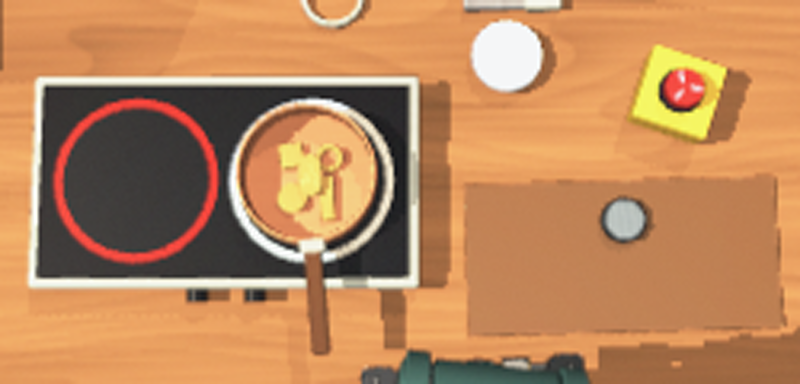

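View pics/ov9.png

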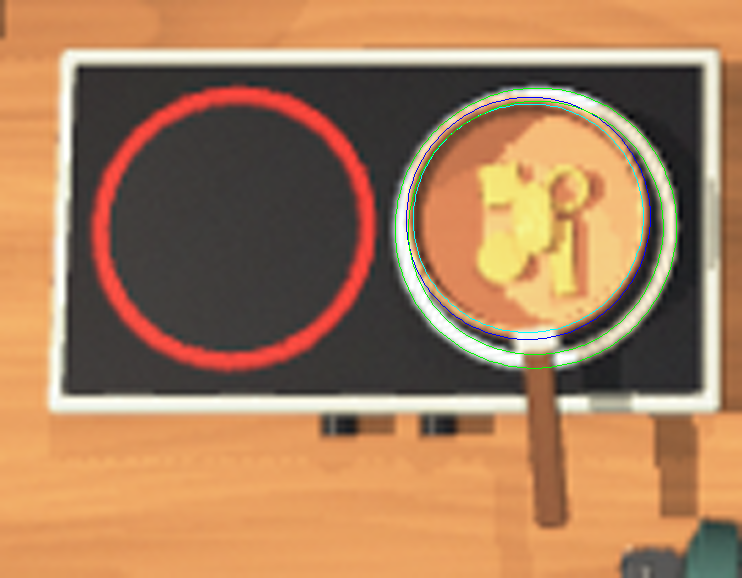

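View pics/s9.png

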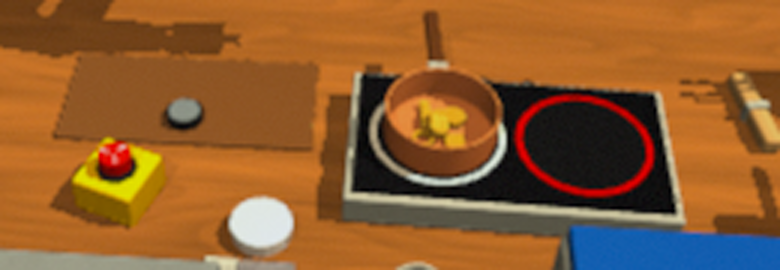

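Call:
arm_command(plan=[[0.5,0.03,0.05,0,0],[0.5,0.06,0.1,0,0],[0.5,0.09,0.1425,0,0],[0.5,0.09,0.1425,-0.05,0],[0.5,0.09,0.1425,-0.06,0],[0.5,0.09,0.1425,-0.06,0]])

```text
time: 45.95
tool_pos: [0.4388, 0.1547, 0.1322]
ee_rot: [-3.14, 0.0, 1.627]
wrist_force: [-0.3, -0.1, 0.2]
width: 0.0468
```

Call:
arm_command(plan=[[0.5,0.001,0,-0.03,0],[0.5,0.001,0,-0.055,0],[0.5,0.001,0,-0.06,0],[0.5,0.001,0,-0.06,0],[0.25,0.001,0,-0.06,0],[0.2,0.001,0,-0.06,0],[0,0.001,0,-0.06,0],[0,0.001,0,-0.06,0],[0,0.001,0,-0.06,0],[0,0.001,0,-0.06,0]])

```text
time: 47.2
tool_pos: [0.4407, 0.1545, 0.073]
ee_rot: [3.141, -0.0, 1.626]
wrist_force: [-0.2, 0.9, 3.0]
width: 0.0178
```

Call:
arm_command(plan=[[0,0,0.003,0,0],[0,0,0.008,0,0],[0,0,0.014,0,0],[0,0,0.021,0,0],[0,0.001,0.028,0,0],[0,0.001,0.035,0,0],[0,0.001,0.042,0,0],[0,0.001,0.049,0,0],[0,0.001,0.055,0,0],[0,0.001,0.06,0,0]])

```text
time: 48.45
tool_pos: [0.442, 0.2133, 0.0728]
ee_rot: [3.141, 0.003, 1.624]
wrist_force: [0.1, -6.0, 4.4]
width: 0.018
```

Call:
arm_command(plan=[[0,0,0.006,0,0],[0,0,0.012,0,0],[0,0,0.018,0,0],[0,0,0.024,0,0],[0,0.001,0.03,0,0],[0,0.001,0.036,0,0],[0,0.001,0.042,0,0],[0,0.001,0.048,0,0],[0,0.001,0.054,0,0],[0,0.001,0.06,0,0]])

```text
time: 49.7
tool_pos: [0.4429, 0.2731, 0.0728]
ee_rot: [3.141, 0.003, 1.624]
wrist_force: [0.1, -5.9, 5.1]
width: 0.0173
```

Call:
arm_command(plan=[[0,0,0.006,0,0],[0,0,0.013,0,0],[0,0,0.02,0,0],[0,0,0.027,0,0],[0,0.001,0.034,0,0],[0,0.001,0.041,0,0],[0,0.001,0.048,0,0],[0,0.001,0.054,0,0],[0,0.001,0.058,0,0],[0,0.001,0.06,0,0]])

```text
time: 50.95
tool_pos: [0.4438, 0.3331, 0.0728]
ee_rot: [3.141, 0.003, 1.624]
wrist_force: [0.3, -5.7, 5.9]
width: 0.0172
```

```bash
python3 - <<'E'
from pf import *
s=snap('top')
o=robot.get_obs();print(o['tool_pos'],o['ee_rot'],o['width'],o['wrist_force'])
overlay(s,(.563,.3412),(.563,.3412),'ov10.png')
E
```

```text
[0.44386481 0.33331963 0.07283491] [3.14102154e+00 2.31594423e-03 1.62431948e+00] 0.01793226832861372 [ 1.05161221 -4.3540594   4.82383297]
```

View pics/ov10.png

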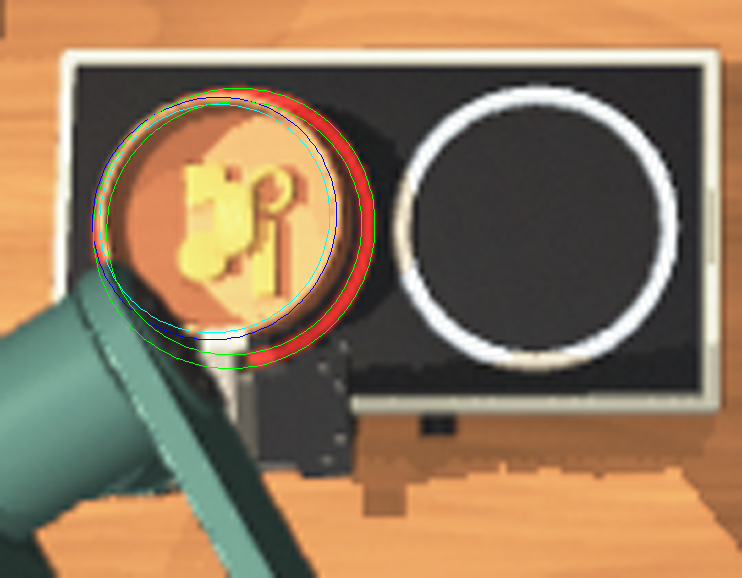

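Call:
arm_command(plan=[[0,0,0.002,0,0],[0,0,0.004,0,0],[0,0,0.005,0,0],[0,0,0.005,0,0],[0,0,0.005,0,0],[0,0,0.005,0,0]])

```text
time: 51.75
tool_pos: [0.4439, 0.3381, 0.0728]
ee_rot: [3.141, 0.002, 1.624]
wrist_force: [1.2, -4.7, 4.6]
width: 0.0177
```

```bash
python3 - <<'E'
from pf import *
s=snap('top')
o=robot.get_obs();print(o['tool_pos'],o['ee_rot'],o['width'],o['wrist_force'])
overlay(s,(.563,.3412),(.563,.3412),'ov11.png')
E
```

```text
[0.44388785 0.33807225 0.07286104] [3.14102204e+00 2.26435683e-03 1.62411507e+00] 0.01769102088398272 [-0.12922906 -4.93086673  4.41057607]
```

View pics/ov11.png

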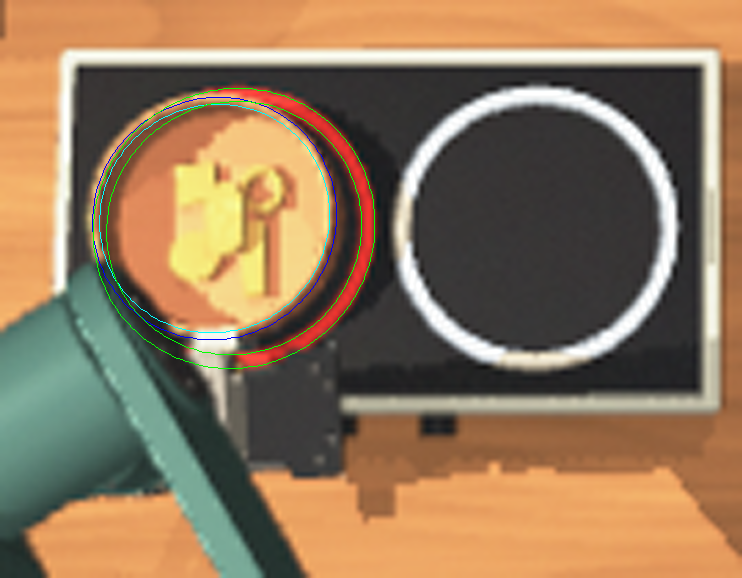

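Call:
arm_command(plan=[[0.2,0,0,0,0],[0.3,0,0,0,0],[0.5,0,0,0,0],[0.5,0,0,0,0],[0.5,0,0,0.03,0],[0.5,0,0,0.08,0],[0.5,0,-0.03,0.13,0],[0.5,-0.01,-0.09,0.13,0],[0.5,-0.02,-0.15,0.13,0],[0.5,-0.02,-0.2,0.13,0]])

```text
time: 53.05
tool_pos: [0.4227, 0.1377, 0.2029]
ee_rot: [3.14, -0.0, 1.626]
wrist_force: [-0.5, 0.0, -0.5]
width: 0.0471
```

```bash
python3 - <<'E'
from pf import *
s=snap('top')
o=robot.get_obs();print(o['tool_pos'],o['ee_rot'],o['width'],o['wrist_force'])
overlay(s,(.563,.3412),(.563,.3412),'ov12.png')
h=cv2.cvtColor(s['image'],cv2.COLOR_RGB2HSV)
for r in (188,194,200): print([tuple(int(x) for x in s['image'][r,c]) for c in range(136,146)])
snap('scene','s12.png',(140,140,400,230),3)
print('head');blobs(s,(0,150,90),(6,255,255),0.072,(325,155,355,180),5); blobs(s,(0,0,170),(180,110,255),0.076,(325,155,355,180),.3)
E
```

```text
[0.42305267 0.13263594 0.20288939] [3.14076966 0.00504242 1.62070502] 0.04704532170949006 [ 0.28765507 -1.98191622 -0.19763768]
[(245, 245, 235), (211, 211, 184), (60, 56, 56), (59, 56, 55), (59, 56, 56), (107, 90, 69), (207, 164, 109), (183, 116, 78), (110, 68, 49), (109, 68, 47)]
[(244, 243, 232), (153, 149, 132), (60, 58, 57), (59, 56, 55), (113, 101, 75), (217, 186, 122), (194, 119, 79), (105, 66, 45), (108, 68, 48), (113, 71, 51)]
[(243, 244, 232), (112, 108, 98), (61, 58, 56), (61, 57, 56), (62, 58, 58), (114, 101, 76), (214, 185, 121), (165, 105, 71), (103, 64, 46), (104, 65, 45)]
head
px [338.2 168. ] rectC mm 642.8 -219.2 cent [ 642.  -218.6] L,W 40.2 38.0 longaxis deg 88.9
px [337.9 163.9] rectC mm 654.5 -217.4 cent [ 654.9 -217.4] L,W 12.1 6.1 longaxis deg 11.3
px [342.6 167.5] rectC mm 642.4 -232.2 cent [ 642.7 -232.1] L,W 11.9 6.6 longaxis deg 74.5
px [337.1 169.4] rectC mm 637.0 -214.2 cent [ 636.6 -214. ] L,W 12.3 5.7 longaxis deg 133.5
```

View pics/ov12.png

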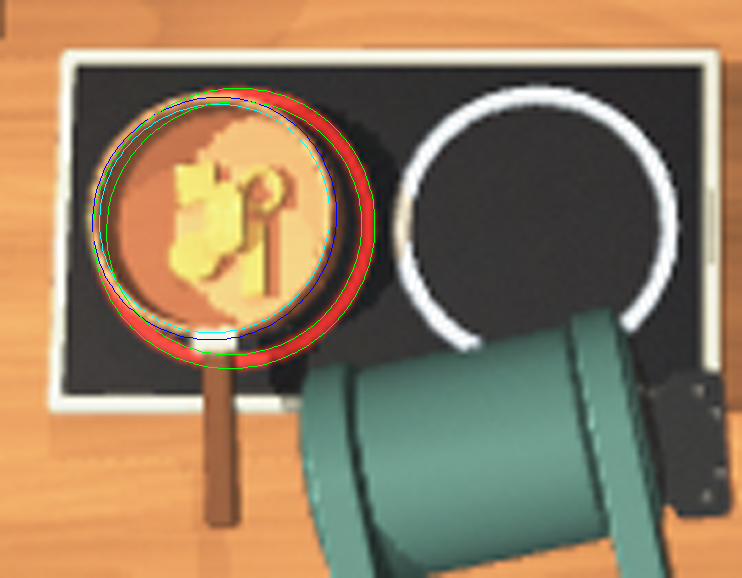

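View pics/s12.png

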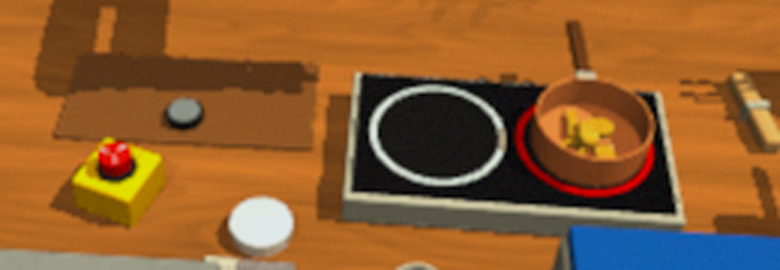

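Call:
arm_command(plan=[[0.65,0.03,-0.04,0,0],[0.65,0.06,-0.09,0,0],[0.65,0.09,-0.14,0,0],[0.65,0.12,-0.19,0,0],[0.65,0.15,-0.24,0,0],[0.65,0.18,-0.29,0,0],[0.65,0.21,-0.34,0,0],[0.65,0.22,-0.357,-0.04,0],[0.65,0.22,-0.357,-0.09,0],[0.65,0.22,-0.357,-0.1,0]])

```text
time: 54.4
tool_pos: [0.6414, -0.2158, 0.0965]
ee_rot: [-3.133, -0.005, 1.626]
wrist_force: [-0.8, 0.5, -0.1]
width: 0.061
```

Call:
arm_command(plan=[[0.65,0,0,0,0],[0.65,0,0,0,0]])

```text
time: 54.65
tool_pos: [0.6451, -0.2177, 0.1059]
ee_rot: [3.137, 0.002, 1.626]
wrist_force: [0.4, 0.6, 1.3]
width: 0.0612
```

```bash
python3 - <<'E'
from pf import *
s=snap('scene','st5.png',(140,160,240,230),7)
print(robot.get_obs()['tool_pos'])
E
```

```text
[ 0.6451317  -0.21784792  0.10602956]
```

View pics/st5.png

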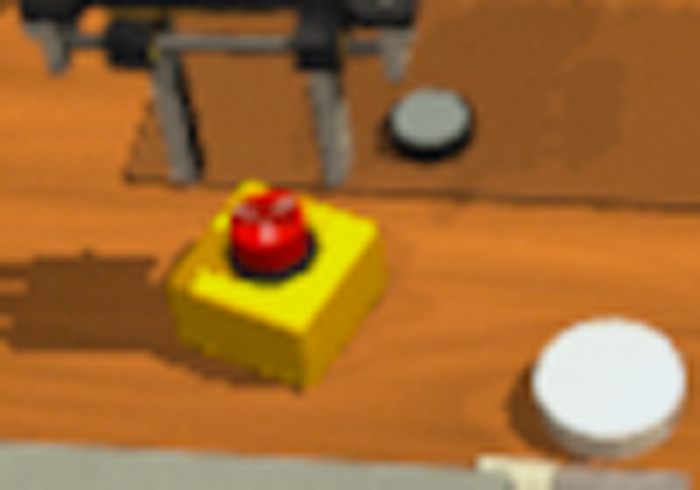

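Call:
arm_command(plan=[[0.65,-0.001,-0.001,-0.02,0],[0.65,-0.001,-0.001,-0.038,0],[0.65,-0.001,-0.001,-0.047,0],[0.65,-0.001,-0.001,-0.049,0],[0.65,-0.001,-0.001,-0.049,0],[0.65,-0.001,-0.001,-0.049,0]])

```text
time: 55.45
tool_pos: [0.643, -0.219, 0.0544]
ee_rot: [3.14, 0.001, 1.626]
wrist_force: [1.0, -0.4, 0.9]
width: 0.0608
```

Call:
arm_command(plan=[[0.55,0,0,0,0],[0.5,0,0,0,0],[0.47,0,0,0,0],[0.44,0,0,0,0],[0.35,0,0,0,0],[0.3,0,0,0,0],[0.3,0,0,0,0],[0.3,0,0,0,0]])

```text
time: 56.45
tool_pos: [0.6427, -0.221, 0.0538]
ee_rot: [3.141, 0.004, 1.625]
wrist_force: [0.2, -4.9, -0.8]
width: 0.0392
```

Call:
arm_command(plan=[[0.3,0,-0.002,0,0],[0.3,0,-0.002,0.0008,-4],[0.3,0,-0.002,0.0016,-8],[0.3,0,-0.002,0.0024,-12],[0.3,0,-0.002,0.0032,-16],[0.3,0,-0.002,0.004,-20],[0.3,0,-0.002,0.0048,-24],[0.3,0,-0.002,0.0056,-28]])

```text
time: 57.45
tool_pos: [0.643, -0.2194, 0.0593]
ee_rot: [3.142, -0.003, 1.135]
wrist_force: [0.9, 1.3, -0.3]
width: 0.0394
```

Call:
arm_command(plan=[[0.3,0,0.001,0.0008,-4],[0.3,0,0.001,0.0016,-8],[0.3,0,0.001,0.0024,-12],[0.3,0,0.001,0.0026,-14],[0.3,0,0.001,0.0026,-16],[0.3,0,0.001,0.0026,-16],[0.3,0,0.001,0.0026,-16]])

```text
time: 58.32
tool_pos: [0.6435, -0.2186, 0.0617]
ee_rot: [3.141, -0.003, 0.859]
wrist_force: [4.1, 1.1, -1.8]
width: 0.0395
```

```bash
python3 - <<'E'
from pf import *
o=robot.get_obs();print(o['tool_pos'],o['ee_rot'],o['width'],o['wrist_force'],o['wrist_torque'])
s=snap('scene','st6.png',(140,160,240,230),7)
E
```

```text
[ 0.64349161 -0.21856644  0.06167241] [ 3.14107906e+00 -2.63568481e-03  8.59420378e-01] 0.039506660344753274 [ 4.06232828  1.08628872 -1.84232642] [ 0.41160669 -0.94357241  0.56017124]
```

View pics/st6.png

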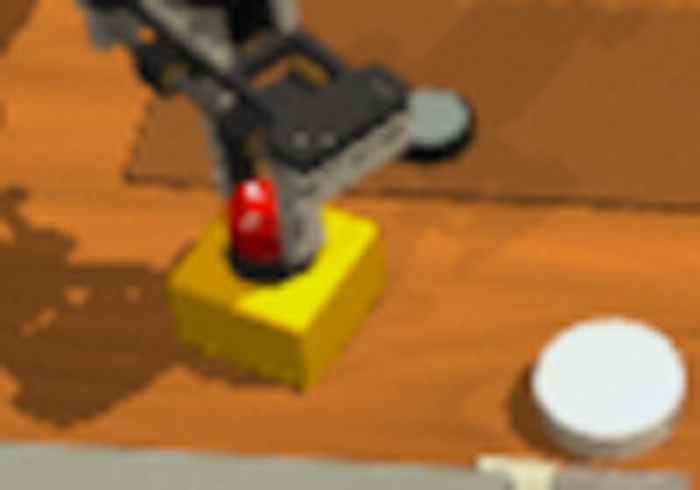

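Call:
arm_command(plan=[[0.45,0,0,0,0],[0.6,0,0,0,0],[0.65,0,0,0,0],[0.65,0,0,0.02,0],[0.65,0,0,0.06,0],[0.65,0,0,0.11,0],[0.65,-0.04,0.04,0.13,0],[0.65,-0.09,0.08,0.13,0],[0.65,-0.14,0.12,0.13,0],[0.65,-0.19,0.15,0.13,0]])

```text
time: 59.62
tool_pos: [0.4511, -0.0688, 0.1936]
ee_rot: [3.139, -0.001, 0.858]
wrist_force: [0.2, 0.7, 1.6]
width: 0.0611
```

Call:
arm_command(plan=[[0.65,-0.05,0.03,0,0],[0.65,-0.1,0.03,0,0],[0.65,-0.1,0.03,0,0]])

```text
time: 60.0
tool_pos: [0.3507, -0.0396, 0.1937]
ee_rot: [3.137, -0.002, 0.857]
wrist_force: [0.2, -0.3, 0.1]
width: 0.0611
```

```bash
python3 - <<'E'
from pf import *
s=snap('top','p20.png',(80,110,440,270),2.2)
overlay(s,(.563,.3412),(.563,.3412),'ov20.png')
print('head');blobs(s,(0,150,90),(6,255,255),0.08,(325,155,355,180),5); blobs(s,(0,0,170),(180,110,255),0.084,(325,155,355,180),.3)
s=snap('scene','st7.png',(140,160,240,230),7)
for z in(.076,.084): print(proj(s,(.643,-.219,z)))
snap('scene','s20.png',(60,130,460,260),2)
E
```

```text
head
px [338.8 167.7] rectC mm 642.6 -219.2 cent [ 641.6 -218.7] L,W 41.4 38.6 longaxis deg 88.9
px [340.8 163.1] rectC mm 656.0 -225.2 cent [ 655.8 -225. ] L,W 14.8 5.4 longaxis deg 151.5
px [336.5 167. ] rectC mm 643.1 -211.2 cent [ 643.2 -210.8] L,W 12.4 6.9 longaxis deg 100.3
px [342.  168.8] rectC mm 636.8 -228.1 cent [ 636.9 -228.3] L,W 10.9 4.6 longaxis deg 38.7
(np.float64(177.74902492420006), np.float64(189.76126918072936))
(np.float64(177.45131837631112), np.float64(188.21925491337853))
```

View pics/st7.png

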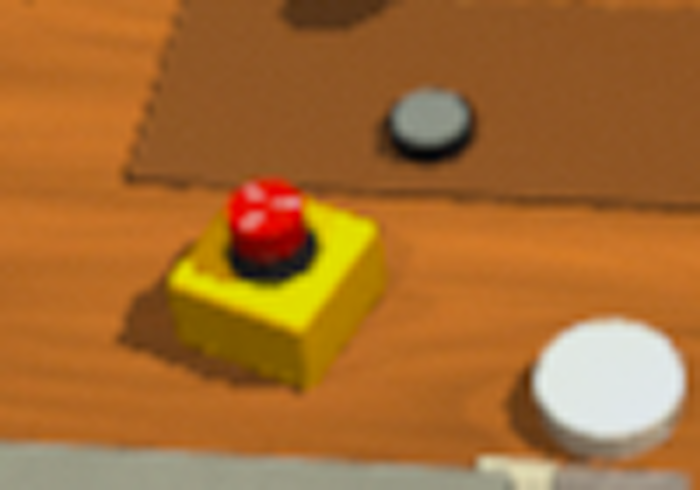

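View pics/p20.png

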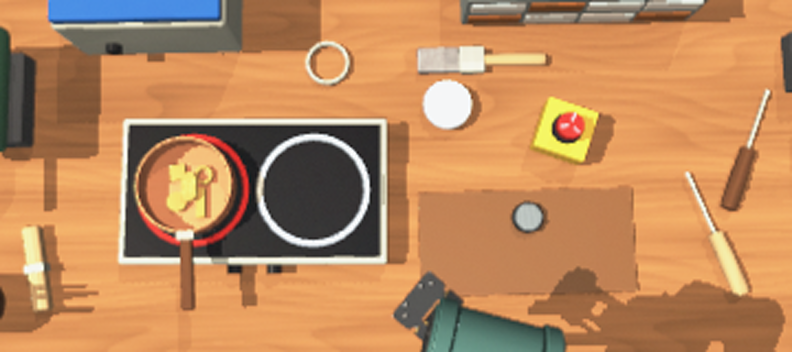

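View pics/ov20.png

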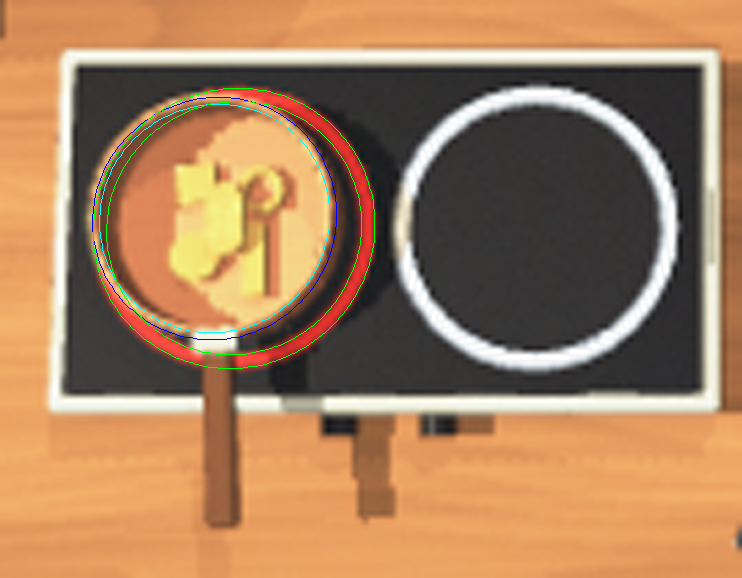

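```bash
python3 - <<'E'
from h import *
a=cv2.imread('pics/top1.png').astype(int);b=cv2.imread('pics/p20.png').astype(int)
x=slice(530,605),slice(0,1)
print('head diff',np.abs(a-b)[90:165,530:605].mean())
t=cv2.imread('pics/st1b.png');
i=cv2.imread('pics/sc1.png'); n=snap('scene','sc20.png'); j=cv2.imread('pics/sc20.png')
cv2.imwrite('pics/cmp.png',np.hstack([cv2.resize(q[260:330,230:310],None,fx=4.5,fy=4.5,interpolation=cv2.INTER_CUBIC) for q in(i,j)]))
print(np.abs(i.astype(int)-j)[275:322,245:295].mean())
E
```

```text
head diff 1.8888888888888888
1.0058156028368794
```

View pics/cmp.png

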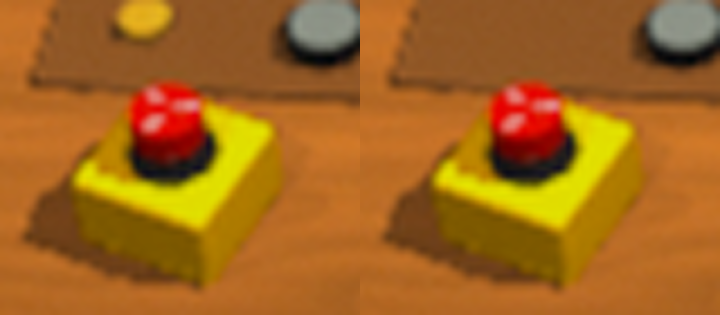

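The mushroom looks the same as in the starting picture, in both height and mark angle. The pan is centred and everything else is in place, so I'm handing in.

```bash
python3 -c "
from bench import robot
print(robot.close_job())"
```

```text
the job is handed in; nothing more can be done
None
```

The job is done and handed in, at about 60 s on the robot's clock (limit 208 s).

- **Stop:** I pressed the mushroom until it bottomed out at z = 76 mm with rising force. It stayed down until I twisted it clockwise to the upper stop. The final picture matches the start picture in both height and the angle of its marks.
- **Pan:** I slid it by the handle to the white ring, then loaded with the castings back to the red ring, keeping the hand's height constant. On the way back it came up about 4 mm short, so I nudged it. My last overlay shows it within about 1–2 mm of the red ring's centre.
- **Castings:** All five (tile, ring, disc, bar and oval) were present and are now in the pan. The oval is lying on top of the others. The ring was knocked about 3 cm aside during the run, so I measured it again before picking it up.
- **Bystanders:** None of the other tools and dishes looks moved in the last pictures.

No check failed. The only small disagreement was the 1–2 mm spread in the position estimates, which is about the camera calibration error.

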